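Complete the tin of spacers and screw its lid home

ROBOT

A 6-joint arm with a two-finger parallel gripper is mounted at the origin on the work surface. World frame = base frame: x ahead of the robot, y to its left, z up, the work surface at z = 0. Lengths are in m, angles in rad, forces in N, time in s.
With the tool pointing down it reaches from about 0.375 to 0.975 m from the base axis. Payload 3.8 kg.
Tool frame: the origin (TCP) lies on the mounting face of the last link; the fingertips stand 173 mm ahead of it and the grasp point (between the pads) lies 155 mm ahead of it; z points along the fingers, y is the direction in which the jaws open and shut (so a half turn about z gives the same grasp; the last joint's range is limited). The gripper opens to 85 mm and grips with 20 to 120 N. Pads are 22 mm wide; open, the fingers measure 114 mm over their backs; the gripper's body (76 mm by 85 mm) begins 54 mm behind the grasp point. The pads swing forward as they close: fully open they stand 13 mm farther back than shut.
Start: joints at [-1.314, 0.264, 1.604, -0, 1.274, -0.037], TCP at [0.195, -0.646, 0.405] pointing down, gripper open.
Joint ranges: [-2.63, 2.63], [-0.94, 2.18], [0.31, 2.57], [-1.31, 4.45], [0, 2.66], [-2.55, 2.55]. Speed limits (rad/s): [2.57, 2.57, 3.14, 3.14, 3.14, 3.14].

INTERFACE

Orientations are given as a rotation vector (axis times angle).
In Python, from workcell import bot, imaging, order gives the robot as it stands. The module is installed in compiled form; this text tells all that it offers.
- The arm moves only by the shell command python3 -m creep 'ROWS' [OPENING] [FORCE]. ROWS is JSON, a list of rows, each an object with "slide": the shift along the tool's x, y, z each as a share of 25 mm, from -1 to 1, a list of three; "angular": the turn, a rotation vector about the tool's x, y, z each as a share of 4 degrees, from -1 to 1, a list of three. A call has 1 to 5 rows; each row shifts and turns the commanded pose from where the row before left it, along the tool's axes as they then stand; what a row does not reach is not made up. A row lasts 1/12 s, in which the tool goes at most 41.7 mm and 7.16 degrees, less where a joint would pass 70% of its speed; a pose out of reach is approached as far as the arm can. A call with a number of a shift or a turn outside -1 to 1 is refused whole. A call with a gripper value outside its range is refused whole. OPENING is the closure, from -1 (fully open) to 1 (shut), set as the call begins (- or left out, the last holds). The fingers move at their own pace and stop on an object; FORCE is the grip in N (left out, the last holds). Time passes only in rows, so rows that do not move let the fingers close. It gives the time, the measured TCP pose, the force and the opening at its end, in the units of the state.
- bot.read_state(): the state, without advancing time (a new reading comes with each control period).
- imaging.read_camera(name): name is "scene" or "top" or "wrist"; returns (picture, depth): 384x512x3 uint8, red, green, blue; 384x512 float32, m along the optical axis (not along the pixel's ray), 0 where there is no reading.
- imaging.camera_model(name): a dict with "fovy" (degrees; the focal length in pixels is half the picture's height over the tangent of half this angle, whatever the lens; pixels are square), "cx", "cy" (the principal point, pixels), "k1" (the pictures are not rectified: a ray, as slopes to the right and down, at radius r is drawn at 1 + k1 r^2 times it, then the intrinsics apply), "camera_from_world" (4x4, takes a point from world to camera coordinates); the wrist camera has in their place "tool_from_camera" (4x4, takes a point from camera to tool coordinates, whose origin is the TCP and whose axes are the flange's). Camera axes: x right, y down, z forward; pixel columns grow to the right and rows downward; lengths in m; the calibration is good to about 2 mm. A picture is of the moment at which its call begins: read the wrist's pose just before it. camera_model takes no time and is no camera call.
- order.finish_job(): hands the job in, once; it reports no verdict.
The state is a dict: "time": time; "q": joint angles; "joint_vel": joint speeds; "joint_torque": joint torques, N m; "tool_pos": TCP position; "tcp_rot": TCP orientation; "wrist_force": force on the tool from outside, world axes, zero at the start; "torque": the same for the moment, N m; "width": opening from 0.0 (shut) to 1.0 (fully open).
Only numpy, scipy, OpenCV 4.12 (cv2) and the standard library are available. Lean on these libraries where they do the work, as an engineer would, in place of code of your own. Each camera call takes 0.05 s, during which the arm holds its last target.

TASK

Stand the seventh spacer in the empty place among the six in the tin, then put the lid on and screw it fully home: it enters the thread only once turned backward until it drops, and is then screwed forward until its roof lies on the rim and it stops. Leave the screwdriver, the parts drawer and the glass jar where they are.

Things in the scene. Friction and masses are not known exactly. Their poses are not given: they have to be found in the camera images.
- tin: Round aluminium tin, open on top, fixed in a plywood block (120 x 120 x 25 mm) screwed to the bench. Origin on the bench under its axis, z up. Inside 55.4 mm wide, wall 3 mm, outside thread to 70.4 mm; rim 57 mm, inside floor 28 mm above the bench. Six white spacers stand in it as a flower: one central, five at 18.2 mm from the axis every 60 degrees; the empty place is on the tin's own +x.
- tin_rim (a point): Centre of the tin's mouth, at rim height, 57 mm above the bench. Spacers in place end 3 mm below it.
- tin_gap (a point): The empty place: point on the tin's inside floor (28 mm above the bench) for the missing spacer's axis, 18.2 mm from the tin's axis; 1.2 mm free to each neighbour.
- tin_top (a point): On the tin's axis, 52 mm above the bench: height of the thread's flat top. The neck has three thread starts 120 degrees apart, at angles that no pose tells. A lid laid on at a chance angle rests with its lugs on the flat top. Turned backward (counter-clockwise from above, up to 120 degrees) it drops 8 mm by its weight into three openings (each 10 mm long); a firm stop then blocks it.
- tin_entry (a point): On the tin's axis, 44 mm above the bench: height of the openings' floor. From there turning forward (clockwise) leads the lugs down grooves, 3.6 mm per rad with 1.6 mm play, 4 mm deeper until the roof lies on the rim; a firm stop comes 95 to 110 degrees from the backward one. Forward from the flat top the lugs meet stops 3.5 mm wide, 4 mm high, and do not enter.
- lid: Aluminium screw lid, 79 mm wide, 27 mm high, about 90 g, with a finger bar on top: 52 mm long (lid x), 14 mm wide (y), 26 mm high. Origin at the centre of its lower edge, z up, right way up. Origin above the bench: 46 mm on the flat top (50 if by chance on the stops: turn backward), 38 dropped in, 34 home. It turns easily; fingers held loosely beside the bar turn it while it sinks freely.
- lid_lugs (a point): On the lid's axis, 6 mm above its lower edge: height of the undersides of three round lugs inside, 4 mm thick, 120 degrees apart (one on the lid's +x), tips 32 mm from the axis. The roof's underside is 23 mm above the lower edge, the top of the finger bar 53 mm. By chance the lid may be laid straight into the openings.
- spacer: The seventh white nylon spacer, solid cylinder 17 mm diameter, 26 mm tall, rounded edges, standing upright on the bench. Origin at the centre of its underside.
- packed0: White nylon spacer already in the tin, same size as the seventh (17 mm diameter, 26 mm tall), in the middle. Loose. Origin at the centre of its underside.
- packed1: White nylon spacer already in the tin, same size as the seventh (17 mm diameter, 26 mm tall), in the outer ring, 60 degrees counter-clockwise from the tin's +x. Loose. Origin at the centre of its underside.
- packed2: White nylon spacer already in the tin, same size as the seventh (17 mm diameter, 26 mm tall), in the outer ring, 120 degrees counter-clockwise from the tin's +x. Loose. Origin at the centre of its underside.
- packed3: White nylon spacer already in the tin, same size as the seventh (17 mm diameter, 26 mm tall), in the outer ring, 180 degrees counter-clockwise from the tin's +x. Loose. Origin at the centre of its underside.
- packed4: White nylon spacer already in the tin, same size as the seventh (17 mm diameter, 26 mm tall), in the outer ring, 240 degrees counter-clockwise from the tin's +x. Loose. Origin at the centre of its underside.
- packed5: White nylon spacer already in the tin, same size as the seventh (17 mm diameter, 26 mm tall), in the outer ring, 300 degrees counter-clockwise from the tin's +x. Loose. Origin at the centre of its underside.
- screwdriver: Bystander: screwdriver lying on the bench. Origin under its handle and blade, which lie along its x.
- tray: Bystander: clear plastic parts drawer with screws, 110 x 65 x 40 mm. Origin at the centre of its underside.
- jar: Bystander: closed glass jar, 60 mm diameter, 80 mm high. Origin at the centre of its underside.
There are look-alikes about, which are no part of the job. What is shaped like the lid but orange is not meant.

How it is judged:
By the outcome, as a careful person would: the job done as asked, in the order asked, and still so for the second after the job is handed in, with the robot touching nothing.
It also fails if it takes over 72 s, if anything falls off the work surface, if the arm or the gripper's body presses on something with over 40 N, if the wrist force passes 120 N, or if a joint passes its speed limit or range.

## Working session

There is one attempt and no reset: what is moved stays moved. The work goes in short steps, Python scripts to look and compute and a shell command to move; the robot and the scene stay as the last step left them, time stands still between calls to the robot, and variables do not carry over. Pictures are saved under pics/ and viewed, and the job is handed in when it is done.

```bash
ls; mkdir -p pics; cat > h.py <<'E'
import numpy as np, cv2
from workcell import bot, imaging, order
from scipy.spatial.transform import Rotation as R
def save(img,n): cv2.imwrite('pics/'+n,cv2.cvtColor(img,cv2.COLOR_RGB2BGR))
def T_tool(s=None):
    s=s or bot.read_state(); T=np.eye(4); T[:3,:3]=R.from_rotvec(s['tcp_rot']).as_matrix(); T[:3,3]=s['tool_pos']; return T
def wfc(name,s=None):
    m=imaging.camera_model(name)
    if name=='wrist': return m,T_tool(s)@np.array(m['tool_from_camera'])
    return m,np.linalg.inv(np.array(m['camera_from_world']))
def rays(m,uv):
    uv=np.atleast_2d(np.array(uv,float)); f=192/np.tan(np.radians(m['fovy'])/2)
    d=(uv-[m['cx'],m['cy']])/f; x=d.copy()
    for _ in range(30): x=d/(1+m['k1']*(x**2).sum(1,keepdims=True))
    return np.c_[x,np.ones(len(x))]
def onplane(m,T,uv,z):
    r=rays(m,uv)@T[:3,:3].T; t=(z-T[2,3])/r[:,2]; return T[:3,3]+r*t[:,None]
def project(m,T,P):
    P=np.atleast_2d(P); c=(P-T[:3,3])@T[:3,:3]; x=c[:,:2]/c[:,2:]; r2=(x**2).sum(1,keepdims=True)
    f=192/np.tan(np.radians(m['fovy'])/2); return x*(1+m['k1']*r2)*f+[m['cx'],m['cy']]
E
python3 - <<'E'
from h import *
s=bot.read_state(); print(s)
for n in ['scene','top','wrist']:
    p,d=imaging.read_camera(n); save(p,n+'0.png'); np.save(n+'0.npy',d); print(imaging.camera_model(n))
E
```

```text
pics
{'time': 0.0, 'q': array([-1.31389482e+00,  2.64806503e-01,  1.60538373e+00,  3.42997078e-05,
        1.27367855e+00, -3.68893064e-02]), 'joint_vel': array([-0.00097054, -0.00187073,  0.00023447,  0.00063885,  0.00010823,
        0.00171745]), 'joint_torque': array([-5.72916560e-04, -5.15115917e+01, -3.67316651e+01,  3.73663170e-05,
        1.31089508e-02,  3.83375891e-07]), 'tool_pos': array([ 0.19539375, -0.64575082,  0.40332036]), 'tcp_rot': array([-3.10551924e+00, -4.59480328e-01,  3.41081758e-04]), 'wrist_force': array([ 0.08120984,  0.07575322, -0.03804869]), 'torque': array([ 0.03115243, -0.01049425,  0.07517369]), 'width': 0.9994621699447714}
{'fovy': 57.14024749155541, 'cx': 253.2843200445718, 'cy': 186.47630497507808, 'k1': -0.10081491444602113, 'camera_from_world': array([[-0.40671434,  0.91350197,  0.00987883,  0.3058444 ],
       [ 0.5411762 ,  0.24962929, -0.80300283, -0.27954289],
       [-0.73601071, -0.32124658, -0.59589334,  1.50315363],
       [ 0.        ,  0.        ,  0.        ,  1.        ]])}
{'fovy': 47.16842457484775, 'cx': 257.61035335112325, 'cy': 19
[... 179 characters left out ...]
.95900978e-02, -2.03301937e-01,
         6.30104863e-01],
       [ 2.03253140e-01, -4.47159664e-03, -9.79116013e-01,
         1.07598078e+00],
       [ 0.00000000e+00,  0.00000000e+00,  0.00000000e+00,
         1.00000000e+00]])}
{'fovy': 60.93344899524482, 'cx': 256.0285528887274, 'cy': 192.11390174241276, 'k1': -0.0023102816228348384, 'tool_from_camera': array([[ 1.04449983e-04, -9.44699428e-01, -3.27937464e-01,
         8.43853318e-02],
       [ 9.99999819e-01, -9.58645959e-05,  5.94665795e-04,
        -1.85555836e-04],
       [-5.93218029e-04, -3.27937466e-01,  9.44699246e-01,
         2.98660906e-02],
       [ 0.00000000e+00,  0.00000000e+00,  0.00000000e+00,
         1.00000000e+00]])}
```

View pics/scene0.png

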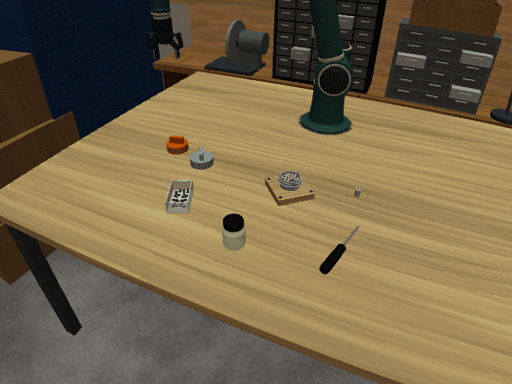

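View pics/top0.png

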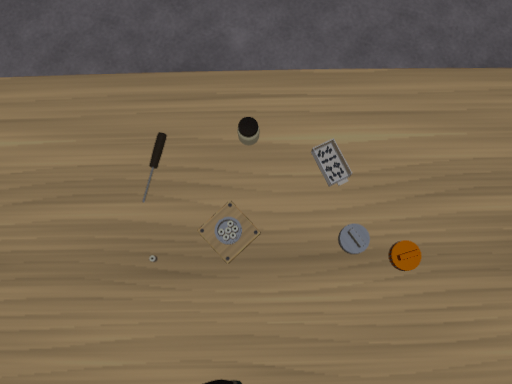

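View pics/wrist0.png

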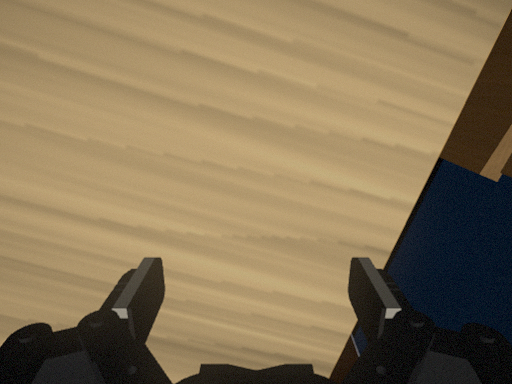

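The scene camera shows the grey lid at (202,160), the tin at (290,183) and the spacer at (358,192). The top camera shows the tin at (229,231) with its gap up and left, the spacer at (152,258), the grey lid at (355,239), the orange look-alike at (406,255), the jar at (248,130), the tray at (331,163) and the screwdriver at (155,165).

```bash
python3 - <<'E'
from h import *
p=cv2.imread('pics/top0.png')
for n,(u,v) in dict(a=(229,231),b=(152,258),l=(355,239)).items():
    c=p[v-40:v+40,u-40:u+40]; cv2.imwrite(f'pics/t_{n}.png',cv2.resize(c,None,fx=7,fy=7,interpolation=cv2.INTER_CUBIC))
m,T=wfc('top')
for n,uv,z in [('tin',(228.5,231),.057),('spacer',(152.5,258),.026),('lid',(355,239),.027),('jar',(248,127),.08),('tray',(331,163),.04),('orange',(406,255),.027)]:
    print(n,onplane(m,T,uv,z).round(4))
E
```

```text
tin [[0.5278 0.0179 0.057 ]]
spacer [[0.4643 0.2192 0.026 ]]
lid [[ 0.5032 -0.3126  0.027 ]]
jar [[ 0.7995 -0.0368  0.08  ]]
tray [[ 0.7077 -0.258   0.04  ]]
orange [[ 0.4581 -0.4447  0.027 ]]
```

```bash
python3 -c "
import cv2,numpy as np
cv2.imwrite('pics/tt.png',np.hstack([cv2.resize(cv2.imread(f'pics/t_{n}.png'),(266,266)) for n in 'abl']))"
```

```text
(no output)
```

View pics/tt.png

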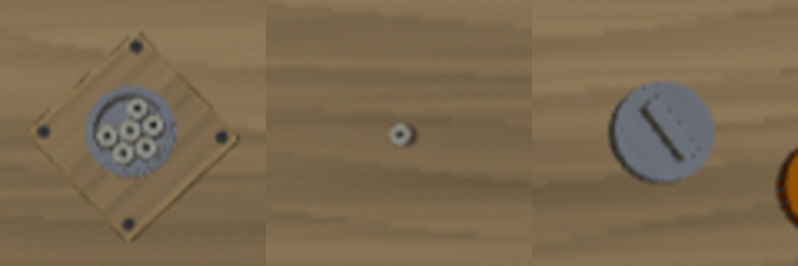

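```bash

python3 -m creep '[{"slide":[1,-1,0.2],"angular":[0,0,0]},{"slide":[1,-1,0.2],"angular":[0,0,0]},{"slide":[1,-1,0.2],"angular":[0,0,0]},{"slide":[1,-1,0.2],"angular":[0,0,0]},{"slide":[1,-1,0.2],"angular":[0,0,0]}]' -1
```

```text
time: 0.57
tool_pos: [0.2792, -0.4887, 0.379]
tcp_rot: [-3.107, -0.459, 0.0]
wrist_force: [1.1, 0.5, -0.4]
width: 0.997
```

```bash

python3 -m creep '[{"slide":[1,-1,0.1],"angular":[0,0,0]},{"slide":[1,-1,0.1],"angular":[0,0,0]},{"slide":[1,-1,0.1],"angular":[0,0,0]},{"slide":[1,-1,0.1],"angular":[0,0,0]},{"slide":[1,-1,0.1],"angular":[0,0,0]}]'
python3 -m creep '[{"slide":[1,-1,0.1],"angular":[0,0,0]},{"slide":[1,-1,0.1],"angular":[0,0,0]},{"slide":[1,-1,0.1],"angular":[0,0,0]},{"slide":[1,-1,0.1],"angular":[0,0,0]},{"slide":[1,-1,0.1],"angular":[0,0,0]}]'
python3 -m creep '[{"slide":[1,-1,0],"angular":[0,0,0]},{"slide":[1,-1,0],"angular":[0,0,0]},{"slide":[1,-1,0],"angular":[0,0,0]},{"slide":[1,-1,0],"angular":[0,0,0]},{"slide":[0.5,-1,0],"angular":[0,0,0]}]'
```

```text
time: 0.98
tool_pos: [0.3626, -0.3327, 0.3669]
tcp_rot: [-3.108, -0.459, 0.0]
wrist_force: [0.6, -0.2, -0.4]
width: 1.003
time: 1.4
tool_pos: [0.4461, -0.1768, 0.3545]
tcp_rot: [3.108, 0.46, 0.0]
wrist_force: [0.5, 0.0, 0.4]
width: 1.001
time: 1.82
tool_pos: [0.5188, -0.0242, 0.3548]
tcp_rot: [-3.108, -0.461, -0.002]
wrist_force: [0.6, 0.2, 0.9]
width: 0.999
```

```bash

python3 -m creep '[{"slide":[0,-0.6,0],"angular":[0,0,-1]},{"slide":[0,-0.6,0],"angular":[0,0,-1]},{"slide":[0,0,0],"angular":[0,0,-1]},{"slide":[0,0,0],"angular":[0,0,-1]},{"slide":[0,0,0],"angular":[0,0,-1]}]'
python3 -m creep '[{"slide":[0,0,0],"angular":[0,0,-1]},{"slide":[0,0,0],"angular":[0,0,0]},{"slide":[0,0,0],"angular":[0,0,0]}]'
python3 - <<'E'
from h import *
s=bot.read_state(); p,d=imaging.read_camera('wrist'); save(p,'w1.png'); np.save('w1.npy',d)
import pickle; pickle.dump(s,open('w1.pkl','wb')); print(s['tool_pos'],s['tcp_rot'],s['joint_vel'].round(3))
E
```

```text
time: 2.23
tool_pos: [0.5073, 0.0027, 0.3543]
tcp_rot: [-2.978, -0.999, 0.001]
wrist_force: [0.0, 0.7, 0.1]
width: 1.0
time: 2.48
tool_pos: [0.5075, 0.0021, 0.3544]
tcp_rot: [-2.945, -1.093, 0.001]
wrist_force: [0.1, -0.9, -0.4]
width: 1.0
[0.50745653 0.00207299 0.35444713] [-2.94508556e+00 -1.09310510e+00  6.83300453e-04] [-0.002  0.002 -0.004  0.001 -0.     0.008]
```

View pics/w1.png

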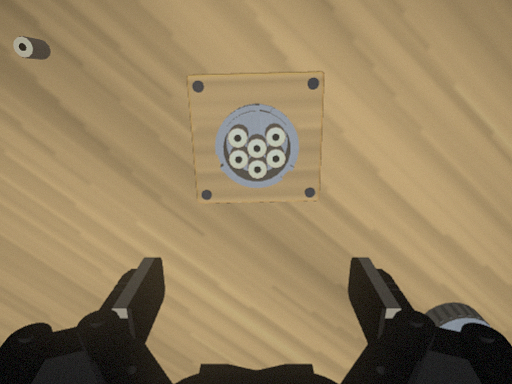

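The wrist view shows the tin at (257,146). Its gap is at the top near (257,127), the centre spacer is at (257,149), and the seventh spacer's top is at (23,47).

```bash
cat >> h.py <<'E'
def whites(p,thr=150,amin=60,amax=4000):
    hsv=cv2.cvtColor(p,cv2.COLOR_RGB2HSV); k=((hsv[...,1]<45)&(hsv[...,2]>thr)).astype(np.uint8)
    cs,_=cv2.findContours(k,cv2.RETR_EXTERNAL,cv2.CHAIN_APPROX_NONE)
    return [cv2.fitEllipse(c) for c in cs if amin<cv2.contourArea(c)<amax and len(c)>=5],k
def dots(p,k_uv,win=9,thr=90):
    g=cv2.cvtColor(p,cv2.COLOR_RGB2GRAY).astype(float); out=[]
    for u,v in k_uv:
        for _ in range(3):
            x0,y0=int(round(u))-win//2,int(round(v))-win//2
            w=np.clip(thr-g[y0:y0+win,x0:x0+win],0,None); yy,xx=np.mgrid[y0:y0+win,x0:x0+win]
            u,v=(w*xx).sum()/w.sum(),(w*yy).sum()/w.sum()
        out.append((u,v))
    return np.array(out)
E
python3 - <<'E'
from h import *
import pickle
s=pickle.load(open('w1.pkl','rb')); p=cv2.cvtColor(cv2.imread('pics/w1.png'),cv2.COLOR_BGR2RGB)
m,T=wfc('wrist',s)
uv=dots(p,[(257,148),(275,138),(238,138),(238,160),(276,159),(257,170),(22,47)]);print(uv.round(1))
Z=[.054]*6+[.026]
P=np.array([onplane(m,T,a,z)[0] for a,z in zip(uv,Z)]);print(P.round(4))
# fit hex: order from +x ccw: gap up. up=+x tool=> image left = ? y
c=P[0]; print([(np.hypot(*(q-c)[:2])*1e3, np.degrees(np.arctan2(*(q-c)[1::-1]))) for q in P[1:6]])
tx=T_tool(s)[:3,0]; print('toolx yaw',np.degrees(np.arctan2(tx[1],tx[0])))
mt,Tt=wfc('top'); d=cv2.cvtColor(cv2.imread('pics/top0.png'),cv2.COLOR_BGR2RGB)
D=np.load('w1.npy'); print([D[int(v),int(u)] for u,v in uv])
print(p[120:140:2,257].tolist())
E
python3 -c "
import cv2
p=cv2.imread('pics/w1.png')[60:215,175:340];cv2.imwrite('pics/w1z.png',cv2.resize(p,None,fx=3.6,fy=3.6,interpolation=cv2.INTER_CUBIC))"
```

```text
[[256.4 148. ]
 [275.4 136.7]
 [237.2 137.6]
 [238.1 159.1]
 [275.4 158.3]
 [257.  169. ]
 [ 21.9  46.5]]
[[0.5299 0.0212 0.054 ]
 [0.5473 0.0156 0.054 ]
 [0.5261 0.039  0.054 ]
 [0.5125 0.0268 0.054 ]
 [0.5337 0.0034 0.054 ]
 [0.5164 0.009  0.054 ]
 [0.4625 0.223  0.026 ]]
[(np.float64(18.33829337728187), np.float64(-17.994185382541836)), (np.float64(18.18200518074516), np.float64(102.1142388730192)), (np.float64(18.241113276185168), np.float64(162.12808785039232)), (np.float64(18.286324224273255), np.float64(-78.03105889056678)), (np.float64(18.206654244393455), np.float64(-137.67952443900666))]
toolx yaw 40.72607086393271
[np.float32(0.2727441), np.float32(0.26953351), np.float32(0.26903504), np.float32(0.27542537), np.float32(0.27470043), np.float32(0.27877405), np.float32(0.27202243)]
[[147, 154, 163], [145, 150, 159], [140, 149, 159], [144, 154, 162], [146, 153, 162], [144, 151, 162], [146, 155, 165], [98, 94, 87], [96, 89, 81], [124, 120, 107]]
```

View pics/w1z.png

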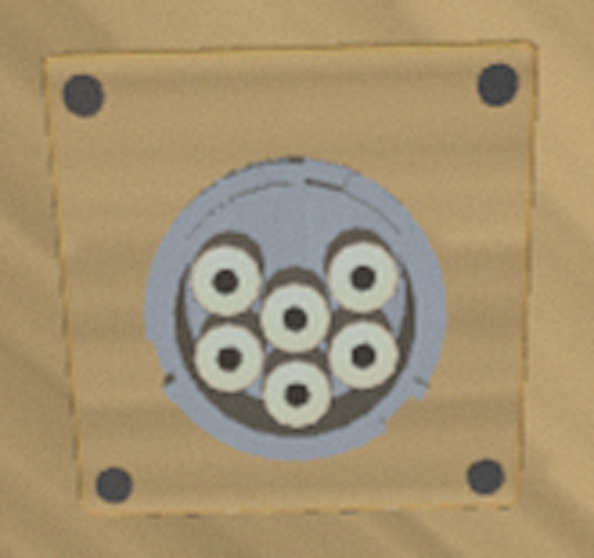

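```bash

python3 -m creep '[{"slide":[0.55,-0.98,0.2],"angular":[0,0,0]},{"slide":[0.55,-0.98,0.2],"angular":[0,0,0]},{"slide":[0.55,-0.98,0.2],"angular":[0,0,0]},{"slide":[0.55,-0.98,0.2],"angular":[0,0,0]},{"slide":[0.55,-0.98,0.2],"angular":[0,0,0]}]'
python3 -m creep '[{"slide":[0.55,-0.98,0.4],"angular":[0,0,0]},{"slide":[0.55,-0.98,0.4],"angular":[0,0,0]},{"slide":[0.55,-0.98,0.4],"angular":[0,0,-0.35]},{"slide":[0,0,0],"angular":[0,0,0]},{"slide":[0,0,0],"angular":[0,0,0]}]' -0.4
cat > wr.py <<'E'
import sys,pickle
from h import *
n=sys.argv[1]
s=bot.read_state(); p,d=imaging.read_camera('wrist'); save(p,n+'.png'); np.save(n+'.npy',d)
pickle.dump(s,open(n+'.pkl','wb')); T=T_tool(s)
print(s['time'],s['tool_pos'].round(4),'yaw',np.degrees(np.arctan2(T[1,0],T[0,0])).round(2),'w',round(s['width'],3),'F',s['wrist_force'].round(1),'q6',round(s['q'][5],2))
E
python3 wr.py w2
```

```text
time: 2.95
tool_pos: [0.4791, 0.1407, 0.3295]
tcp_rot: [-2.945, -1.093, -0.0]
wrist_force: [0.4, 0.9, 0.5]
width: 1.006
time: 3.37
tool_pos: [0.462, 0.2232, 0.2989]
tcp_rot: [2.929, 1.134, -0.003]
wrist_force: [0.4, -0.5, 0.1]
width: 0.703
3.3667 [0.462  0.2232 0.2989] yaw 42.32 w 0.703 F [ 0.4 -0.5  0.1] q6 1.23
```

View pics/w2.png

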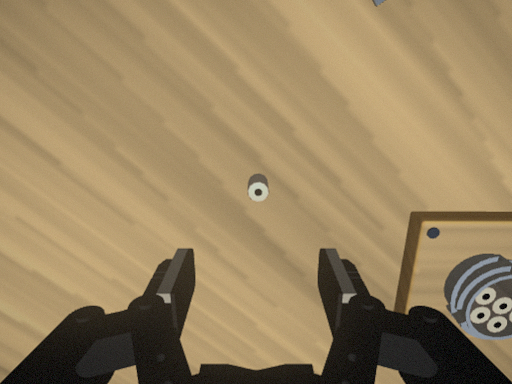

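The spacer's top is at (258,191), centred between the finger tips at about (186,250) and (327,250).

```bash
python3 - <<'E'
from h import *
import pickle
s=pickle.load(open('w2.pkl','rb')); p=cv2.cvtColor(cv2.imread('pics/w2.png'),cv2.COLOR_BGR2RGB)
m,T=wfc('wrist',s); uv=dots(p,[(258,192)]); P=onplane(m,T,uv,.026)[0]; print(uv,P)
print('in tool mm',((P-T_tool(s)[:3,3])@T_tool(s)[:3,:3]*1e3).round(1))
E
```

```text
[[257.70032223 191.81203008]] [0.462583   0.22224961 0.026     ]
in tool mm [  0.3   1.2 272.9]
```

```bash

python3 -m creep '[{"slide":[0.01,0.05,1],"angular":[0,0,0]},{"slide":[0,0,1],"angular":[0,0,0]},{"slide":[0,0,1],"angular":[0,0,0]},{"slide":[0,0,1],"angular":[0,0,0]},{"slide":[0,0,0.45],"angular":[0,0,0]}]' -0.2
python3 -m creep '[{"slide":[0,0,0],"angular":[0,0,0]},{"slide":[0,0,0],"angular":[0,0,0]}]'
python3 wr.py w3
```

```text
time: 3.83
tool_pos: [0.463, 0.2197, 0.1861]
tcp_rot: [2.932, 1.128, -0.006]
wrist_force: [-1.3, -0.5, -0.1]
width: 0.6
time: 4.0
tool_pos: [0.4641, 0.2208, 0.1886]
tcp_rot: [2.931, 1.13, -0.001]
wrist_force: [0.1, -0.1, -0.4]
width: 0.598
4.0 [0.4641 0.2208 0.1886] yaw 42.15 w 0.598 F [ 0.1 -0.1 -0.4] q6 1.23
```

View pics/w3.png

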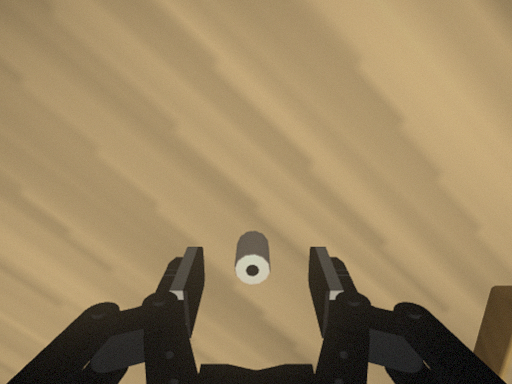

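The spacer's top is at (253,269), between the fingers at about (190,250) and (322,250).

```bash
python3 - <<'E'
from h import *
import pickle
s=pickle.load(open('w3.pkl','rb')); p=cv2.cvtColor(cv2.imread('pics/w3.png'),cv2.COLOR_BGR2RGB)
m,T=wfc('wrist',s); uv=dots(p,[(253,270)],15); P=onplane(m,T,uv,.026)[0]; print(uv,P)
print('in tool mm',((P-T_tool(s)[:3,3])@T_tool(s)[:3,:3]*1e3).round(1))
E
```

```text
[[251.98533631 269.92445011]] [0.46235291 0.22209924 0.026     ]
in tool mm [ -0.3  -2.1 162.6]
```

```bash

python3 -m creep '[{"slide":[-0.01,-0.08,0],"angular":[0,0,0]},{"slide":[0,0,0],"angular":[0,0,0]},{"slide":[0,0,0],"angular":[0,0,0]},{"slide":[0,0,0],"angular":[0,0,0]},{"slide":[0,0,0],"angular":[0,0,0]}]' 1 30
python3 -m creep '[{"slide":[0,0,0],"angular":[0,0,0]},{"slide":[0,0,0],"angular":[0,0,0]},{"slide":[0,0,0],"angular":[0,0,0]}]'
python3 wr.py w4
```

```text
time: 4.47
tool_pos: [0.4629, 0.2233, 0.1899]
tcp_rot: [-2.93, -1.132, -0.004]
wrist_force: [-0.8, -0.1, 5.4]
width: 0.173
time: 4.72
tool_pos: [0.463, 0.2233, 0.1899]
tcp_rot: [-2.93, -1.132, -0.004]
wrist_force: [-1.6, 0.9, 6.9]
width: 0.18
4.7167 [0.463  0.2233 0.1899] yaw 42.25 w 0.18 F [-1.6  0.9  6.9] q6 1.23
```

View pics/w4.png

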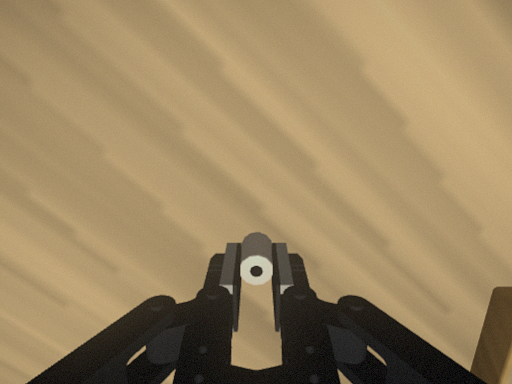

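```bash

python3 -m creep '[{"slide":[0,0,-0.5],"angular":[0,0,0]},{"slide":[0,0,-1],"angular":[0,0,0]},{"slide":[0,0,-1],"angular":[0,0,0]},{"slide":[0,0,-1],"angular":[0,0,0]},{"slide":[-0.34,0.97,-0.4],"angular":[0,0,0]}]'
python3 -m creep '[{"slide":[-0.34,0.97,0],"angular":[0,0,0]},{"slide":[-0.34,0.97,0],"angular":[0,0,0]},{"slide":[-0.34,0.97,0],"angular":[0,0,0]},{"slide":[-0.34,0.97,0],"angular":[0,0,0]},{"slide":[-0.34,0.97,0],"angular":[0,0,0]}]'
python3 -m creep '[{"slide":[-0.34,0.97,0],"angular":[0,0,0]},{"slide":[-0.34,0.97,0],"angular":[0,0,0]},{"slide":[0,0,0],"angular":[0,0,0]},{"slide":[0,0,0],"angular":[0,0,0]},{"slide":[0,0,0],"angular":[0,0,0]}]'
python3 wr.py w5
```

```text
time: 5.18
tool_pos: [0.4726, 0.2017, 0.2898]
tcp_rot: [-2.927, -1.136, -0.009]
wrist_force: [0.3, 0.9, -0.3]
width: 0.179
time: 5.6
tool_pos: [0.5224, 0.0798, 0.2861]
tcp_rot: [2.93, 1.132, 0.0]
wrist_force: [0.1, -0.0, -0.7]
width: 0.172
time: 6.02
tool_pos: [0.5419, 0.0337, 0.2857]
tcp_rot: [-2.93, -1.131, 0.001]
wrist_force: [0.4, 0.4, 0.0]
width: 0.174
6.0167 [0.5419 0.0337 0.2857] yaw 42.2 w 0.174 F [0.4 0.4 0. ] q6 0.85
```

View pics/w5.png

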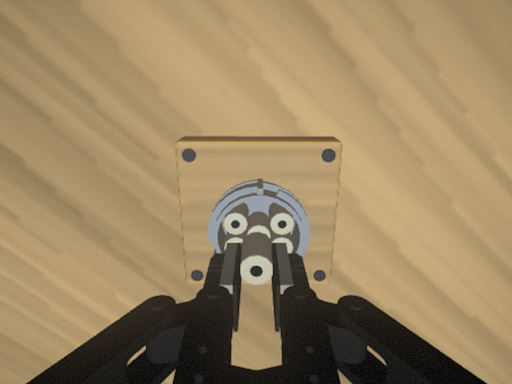

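Two neighbours are visible at (235,224) and (282,224). The held spacer's top is at (257,270).

```bash
cat > gap.py <<'E'
import sys,pickle
from h import *
n=sys.argv[1]; g=eval(sys.argv[2]); hz=.0260-.1899
s=pickle.load(open(n+'.pkl','rb')); p=cv2.cvtColor(cv2.imread(f'pics/{n}.png'),cv2.COLOR_BGR2RGB)
m,T=wfc('wrist',s); uv=dots(p,g,13); print(uv.round(1).tolist())
A,B=[onplane(m,T,u,.054)[0] for u in uv[:2]]; H=onplane(m,T,uv[2],s['tool_pos'][2]+hz)[0]
M=(A+B)/2; e=(A-B)[:2]; print('dist',np.linalg.norm(e)*1e3); n_=np.array([-e[1],e[0]])/np.linalg.norm(e)
if n_@[.74,.67]<0: n_=-n_
G=M[:2]+.0091*n_; print('gap',G.round(4),'axis',(M[:2]-.0091*n_).round(4),'dir',np.degrees(np.arctan2(n_[1],n_[0])).round(1),'held',H[:2].round(4))
RT=T_tool(s)[:3,:3]; print('go tool mm',(np.r_[G-H[:2],0]@RT*1e3).round(1))
E
python3 gap.py w5 '[(235,224),(282,224),(257,270)]'; python3 gap.py w4 '[(235,224),(282,224),(257,270)]'|tail -0
```

```text
[[234.9, 223.8], [281.8, 223.8], [255.9, 270.6]]
dist 31.782476259816825
gap [0.5432 0.0332] axis [0.5297 0.021 ] dir 42.2 held [0.5404 0.033 ]
go tool mm [ 2.2  1.6 -0. ]h.py:31: RuntimeWarning: invalid value encountered in scalar divide
  u,v=(w*xx).sum()/w.sum(),(w*yy).sum()/w.sum()
Traceback (most recent call last):
  File "gap.py", line 5, in <module>
    m,T=wfc('wrist',s); uv=dots(p,g,13); print(uv.round(1).tolist())
                           ~~~~^^^^^^^^
  File "h.py", line 29, in dots
    x0,y0=int(round(u))-win//2,int(round(v))-win//2
              ~~~~~^^^
ValueError: cannot convert float NaN to integer
```

```bash
python3 - <<'E'
from h import *
import pickle
for n in ['w4','w5']:
    s=pickle.load(open(n+'.pkl','rb')); p=cv2.cvtColor(cv2.imread(f'pics/{n}.png'),cv2.COLOR_BGR2RGB)
    m,T=wfc('wrist',s); e,k=whites(p,140,100); 
    e=[x for x in e if abs(x[0][0]-257)<8 and abs(x[0][1]-270)<8]; print(n,e, dots(p,[(256.5,270)],11).round(1))
    z=s['tool_pos'][2]-.1639
    H=onplane(m,T,e[0][0],z)[0]; print(H,((H-T_tool(s)[:3,3])@T_tool(s)[:3,:3]*1e3).round(2))
E
python3 -c "
import cv2
p=cv2.imread('pics/w5.png')[170:300,190:330];cv2.imwrite('pics/w5z.png',cv2.resize(p,None,fx=4.5,fy=4.5,interpolation=cv2.INTER_CUBIC))"
```

```text
w4 [((255.96876525878906, 269.26531982421875), (28.124094009399414, 32.57032775878906), 91.3324966430664)] [[255.9 270.7]]
[0.46259697 0.22311044 0.02597859] [ -0.76  -0.26 163.9 ]
w5 [((256.0269775390625, 269.26654052734375), (27.888673782348633, 32.549949645996094), 91.93579864501953)] [[255.9 270.6]]
[0.54102437 0.03341563 0.12182959] [ -0.76  -0.23 163.9 ]
```

View pics/w5z.png

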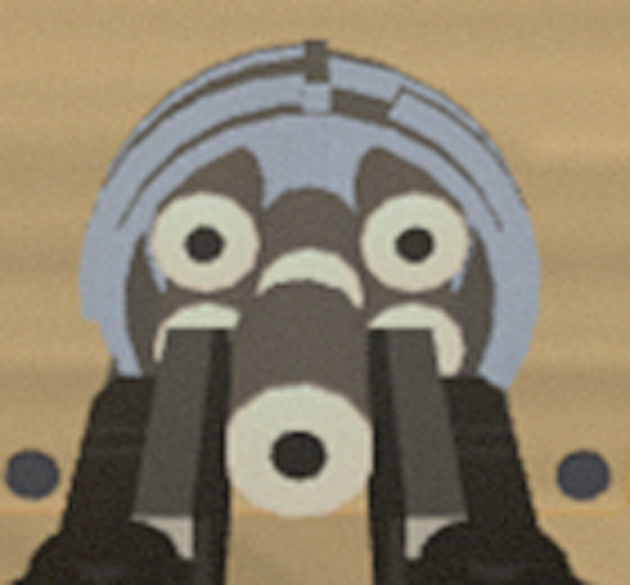

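```bash

python3 -m creep '[{"slide":[0.08,0.065,0.4],"angular":[0,0,0]},{"slide":[0,0,0.4],"angular":[0,0,0]},{"slide":[0,0,0.4],"angular":[0,0,0]},{"slide":[0,0,0],"angular":[0,0,0]},{"slide":[0,0,0],"angular":[0,0,0]}]'
python3 wr.py w6; python3 gap.py w6 '[(235,250),(279,250),(256,270)]'
```

```text
time: 6.48
tool_pos: [0.5438, 0.034, 0.2541]
tcp_rot: [-2.929, -1.132, 0.005]
wrist_force: [-0.5, 0.3, -0.2]
width: 0.175
6.4833 [0.5438 0.034  0.2541] yaw 42.27 w 0.175 F [-0.5  0.3 -0.2] q6 0.85
[[237.3, 250.3], [274.7, 250.2], [255.9, 270.6]]
dist 22.022658126224805
gap [0.5416 0.033 ] axis [0.5282 0.0207] dir 42.5 held [0.5419 0.0332]
go tool mm [-0.4 -0.   0. ]
```

View pics/w6.png

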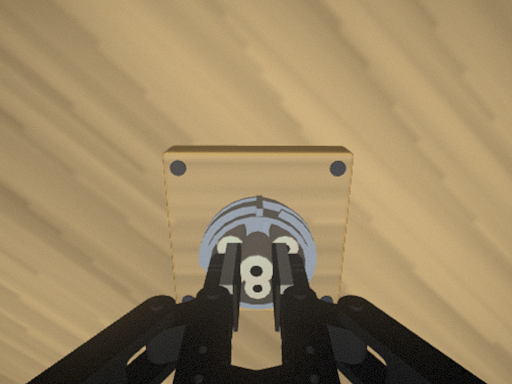

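Fingers now cover the neighbours; the opposite spacer (packed3) at (257,289) is visible, so I use that.

```bash
python3 - <<'E'
from h import *
import pickle
n='w6';s=pickle.load(open(n+'.pkl','rb')); p=cv2.cvtColor(cv2.imread(f'pics/{n}.png'),cv2.COLOR_BGR2RGB)
m,T=wfc('wrist',s); uv=dots(p,[(257.5,289),(256,270.5)],9); print(uv)
A=onplane(m,T,uv[0],.054)[0]; H=onplane(m,T,uv[1],s['tool_pos'][2]-.1639)[0]
a=np.radians(42.1); G=A[:2]+.0364*np.array([np.cos(a),np.sin(a)]); print(A,G,H,(np.r_[G-H[:2],0]@T_tool(s)[:3,:3]*1e3).round(2))
c=p[190:310,190:330]; save(cv2.resize(c,None,fx=4.5,fy=4.5,interpolation=cv2.INTER_CUBIC),'w6z.png')
E
```

```text
[[257.15550756 288.09848812]
 [256.00337216 270.26824034]]
[0.51589287 0.00858418 0.054     ] [0.54290079 0.03298771] [0.54211776 0.03329927 0.09023079] [ 0.37  0.76 -0.  ]
```

View pics/w6z.png

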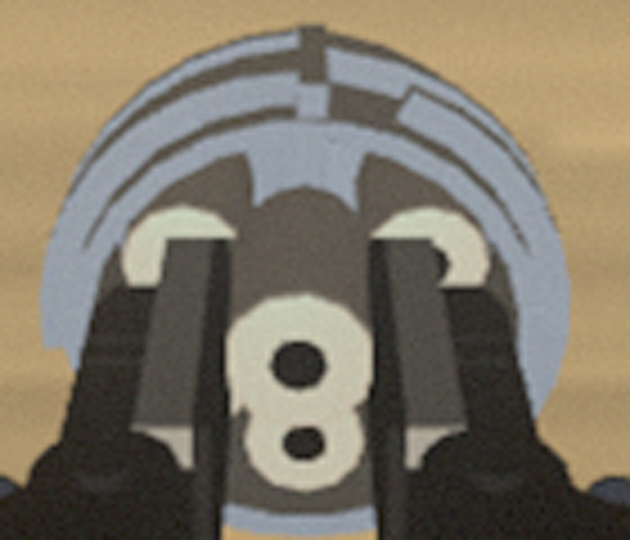

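```bash

python3 -m creep '[{"slide":[0.02,0.03,0.2],"angular":[0,0,0]},{"slide":[0,0,0.2],"angular":[0,0,0]},{"slide":[0,0,0.15],"angular":[0,0,0]},{"slide":[0,0,0],"angular":[0,0,0]},{"slide":[0,0,0],"angular":[0,0,0]}]'
python3 wr.py w7
```

```text
time: 6.95
tool_pos: [0.5454, 0.0333, 0.2417]
tcp_rot: [-2.93, -1.131, 0.001]
wrist_force: [-0.1, 0.0, -1.3]
width: 0.178
6.95 [0.5454 0.0333 0.2417] yaw 42.23 w 0.178 F [-0.1  0.  -1.3] q6 0.85
```

View pics/w7.png

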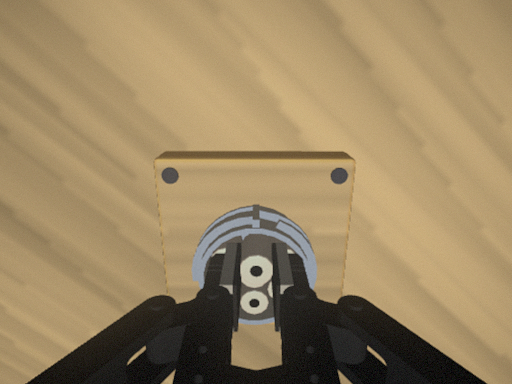

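```bash
cat > g3.py <<'E'
import sys,pickle
from h import *
n=sys.argv[1];a,b=eval(sys.argv[2])
s=pickle.load(open(n+'.pkl','rb')); p=cv2.cvtColor(cv2.imread(f'pics/{n}.png'),cv2.COLOR_BGR2RGB)
m,T=wfc('wrist',s); uv=dots(p,[a,b],9); print(uv.round(1).tolist())
A=onplane(m,T,uv[0],.054)[0]; H=onplane(m,T,uv[1],s['tool_pos'][2]-.1639)[0]
q=np.radians(42.1); G=A[:2]+.0364*np.array([np.cos(q),np.sin(q)]); print(A,G,H,'go',(np.r_[G-H[:2],0]@T_tool(s)[:3,:3]*1e3).round(2))
c=p[190:320,190:330]; save(cv2.resize(c,None,fx=4.5,fy=4.5,interpolation=cv2.INTER_CUBIC),n+'z.png')
E
python3 g3.py w7 '(254,303),(256,270.5)'
```

```text
[[253.9, 302.8], [256.0, 270.3]]
[0.51585541 0.00857911 0.054     ] [0.54286333 0.03298264] [0.5441357  0.0326318  0.07784623] go [-0.71 -1.11  0.  ]
```

View pics/w7z.png

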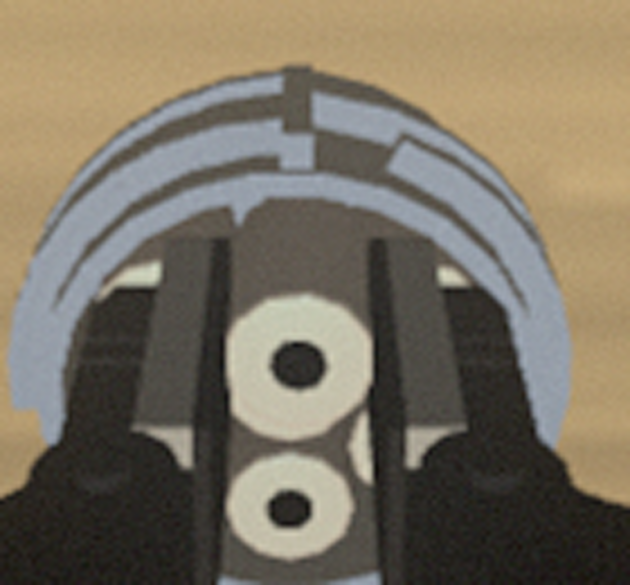

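```bash

python3 -m creep '[{"slide":[-0.03,-0.045,0],"angular":[0,0,0]},{"slide":[0,0,0],"angular":[0,0,0]},{"slide":[0,0,0],"angular":[0,0,0]}]'
python3 wr.py w8;python3 g3.py w8 '(256,303),(256,270.5)'
```

```text
time: 7.25
tool_pos: [0.5444, 0.0337, 0.2424]
tcp_rot: [2.931, 1.132, 0.001]
wrist_force: [0.4, 0.8, 0.0]
width: 0.176
7.25 [0.5444 0.0337 0.2424] yaw 42.23 w 0.176 F [0.4 0.8 0. ] q6 0.85
[[255.5, 301.5], [256.0, 270.3]]
[0.51594731 0.00857228 0.054     ] [0.54295523 0.03297581] [0.54328315 0.03303382 0.07852349] go [-0.28 -0.18 -0.  ]
```

```bash

python3 -m creep '[{"slide":[-0.01,0,0.1],"angular":[0,0,0]},{"slide":[0,0,0.1],"angular":[0,0,0]},{"slide":[0,0,0.1],"angular":[0,0,0]},{"slide":[0,0,0],"angular":[0,0,0]}]'
python3 wr.py w9;python3 g3.py w9 '(256,310),(256,270.5)'
```

```text
time: 7.63
tool_pos: [0.5438, 0.0335, 0.2339]
tcp_rot: [-2.93, -1.132, 0.002]
wrist_force: [-0.8, 0.3, -0.4]
width: 0.176
7.6333 [0.5438 0.0335 0.2339] yaw 42.23 w 0.176 F [-0.8  0.3 -0.4] q6 0.85
[[256.1, 310.3], [256.0, 270.2]]
[0.51579771 0.00858446 0.054     ] [0.54280563 0.03298799] [0.54241952 0.03283382 0.06997258] go [ 0.39  0.15 -0.  ]
```

View pics/w9z.png

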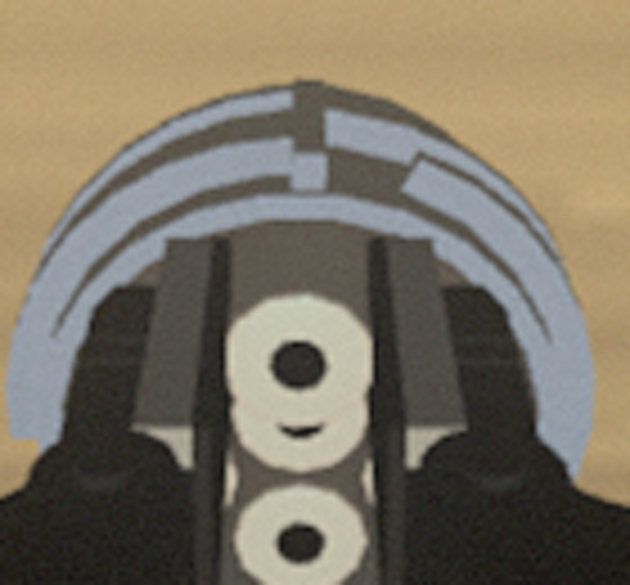

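```bash

python3 -m creep '[{"slide":[0.01,0,0.08],"angular":[0,0,0]},{"slide":[0,0,0],"angular":[0,0,0]}]'
python3 -m creep '[{"slide":[0,0,0],"angular":[0,0,0]},{"slide":[0,0,0],"angular":[0,0,0]},{"slide":[0,0,0],"angular":[0,0,0]}]' 0.3
python3 wr.py w10;python3 g3.py w10 '(256,310),(256,270.5)'
```

```text
time: 7.85
tool_pos: [0.5443, 0.0338, 0.2323]
tcp_rot: [-2.93, -1.132, 0.001]
wrist_force: [0.1, 0.2, -0.5]
width: 0.178
time: 8.1
tool_pos: [0.5444, 0.0337, 0.2328]
tcp_rot: [2.931, 1.132, 0.0]
wrist_force: [-0.2, 0.6, -0.2]
width: 0.351
8.1 [0.5444 0.0337 0.2328] yaw 42.23 w 0.351 F [-0.2  0.6 -0.2] q6 0.85
[[255.6, 312.8], [256.5, 268.9]]
[0.51596893 0.00849617 0.054     ] [0.54297685 0.0328997 ] [0.5440229  0.03336538 0.0688717 ] go [-1.09 -0.36 -0.  ]
```

View pics/w10z.png

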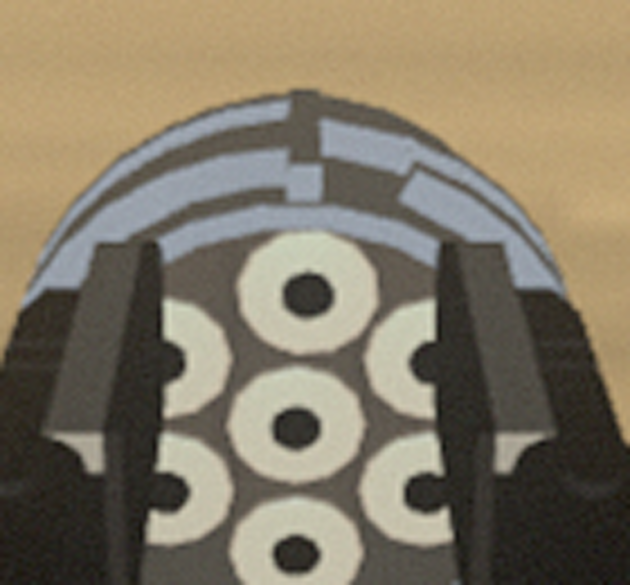

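The spacer dropped in among the six: dot at zoomed (308,293), ring sizes matching. I lift and check its height from depth.

```bash

python3 -m creep '[{"slide":[0,0,-1],"angular":[0,0,0]},{"slide":[0,0,-1],"angular":[0,0,0]},{"slide":[0,0,-1],"angular":[0,0,0]},{"slide":[0,0,-0.5],"angular":[0,0,0]},{"slide":[0,0,0],"angular":[0,0,0]}]' -1
python3 -m creep '[{"slide":[0,0,0],"angular":[0,0,0]}]'
python3 wr.py w11
```

```text
time: 8.57
tool_pos: [0.546, 0.0338, 0.3241]
tcp_rot: [2.928, 1.131, 0.011]
wrist_force: [1.4, -0.6, 0.3]
width: 1.0
time: 8.65
tool_pos: [0.5445, 0.0337, 0.3207]
tcp_rot: [2.93, 1.132, 0.003]
wrist_force: [0.1, -1.0, 0.2]
width: 0.999
8.65 [0.5445 0.0337 0.3207] yaw 42.23 w 0.999 F [ 0.1 -1.   0.2] q6 0.85
```

```bash
python3 - <<'E'
from h import *
import pickle
n='w11';s=pickle.load(open(n+'.pkl','rb')); p=cv2.cvtColor(cv2.imread(f'pics/{n}.png'),cv2.COLOR_BGR2RGB);D=np.load(n+'.npy')
m,T=wfc('wrist',s); e,k=whites(p,140,80)
for x in e:
    u,v=x[0]; 
    if not(150<u<360 and 100<v<330): continue
    w=D[int(v)-8:int(v)+9,int(u)-8:int(u)+9][k[int(v)-8:int(v)+9,int(u)-8:int(u)+9]>0]; d=np.median(w[w>0]); r=rays(m,[(u,v)])[0]*d; print(np.round((u,v),1),(T[:3,:3]@r+T[:3,3]).round(4), np.round(x[1],1), 'plane54',onplane(m,T,(u,v),.054)[0].round(4))
save(cv2.resize(p[110:310,160:360],None,fx=3,fy=3,interpolation=cv2.INTER_CUBIC),'w11z.png')
E
```

```text
(no output)
```

View pics/w11z.png

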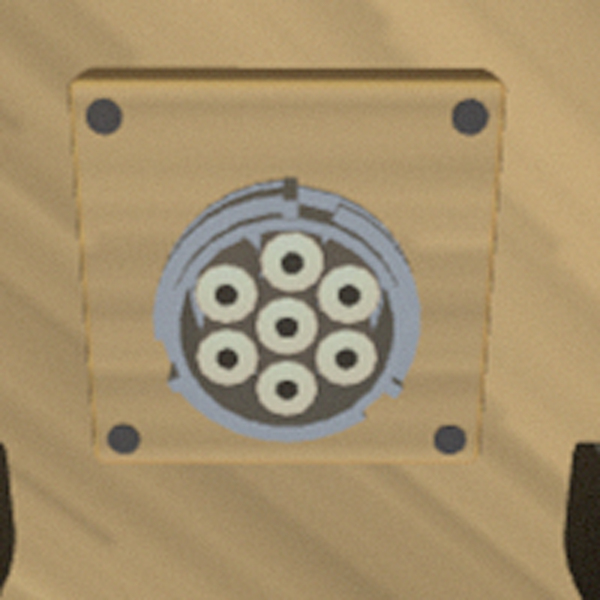

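All seven now stand evenly: the new one is at zoom (292,262), the others around the centre at (287,327). Next, the lid.

```bash

python3 -m creep '[{"slide":[-0.94,0.83,0],"angular":[0,0,0]},{"slide":[-0.94,0.83,0],"angular":[0,0,0]},{"slide":[-0.94,0.83,0],"angular":[0,0,0]},{"slide":[-0.94,0.83,0],"angular":[0,0,0]},{"slide":[-0.94,0.83,0],"angular":[0,0,0]}]'
python3 -m creep '[{"slide":[-0.94,0.83,0],"angular":[0,0,0]},{"slide":[-0.94,0.83,0],"angular":[0,0,0]},{"slide":[-0.94,0.83,0],"angular":[0,0,0]},{"slide":[-0.94,0.83,0],"angular":[0,0,0]},{"slide":[-0.94,0.83,0],"angular":[0,0,0]}]'
python3 -m creep '[{"slide":[-0.94,0.83,0],"angular":[0,0,0]},{"slide":[0,0,0],"angular":[0,0,0]},{"slide":[0,0,0],"angular":[0,0,0]}]'
python3 wr.py w12
```

```text
time: 9.12
tool_pos: [0.5258, -0.123, 0.3175]
tcp_rot: [-2.928, -1.132, 0.005]
wrist_force: [0.5, -0.5, -0.7]
width: 1.001
time: 9.53
tool_pos: [0.5086, -0.2789, 0.3174]
tcp_rot: [-2.927, -1.13, 0.004]
wrist_force: [1.5, -0.1, 0.8]
width: 0.998
time: 9.78
tool_pos: [0.5053, -0.3101, 0.3176]
tcp_rot: [-2.929, -1.126, 0.003]
wrist_force: [0.0, 0.3, -1.1]
width: 1.0
9.7833 [ 0.5053 -0.3101  0.3176] yaw 42.06 w 1.0 F [ 0.   0.3 -1.1] q6 0.24
```

View pics/w12.png

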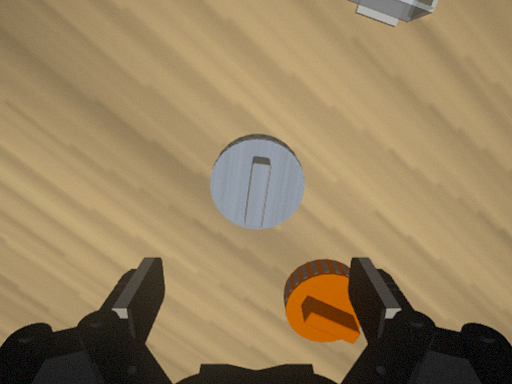

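```bash
python3 -c "
import cv2
p=cv2.imread('pics/w12.png')[125:240,200:315];cv2.imwrite('pics/w12z.png',cv2.resize(p,None,fx=5,fy=5,interpolation=cv2.INTER_CUBIC))"
```

```text
(no output)
```

View pics/w12z.png

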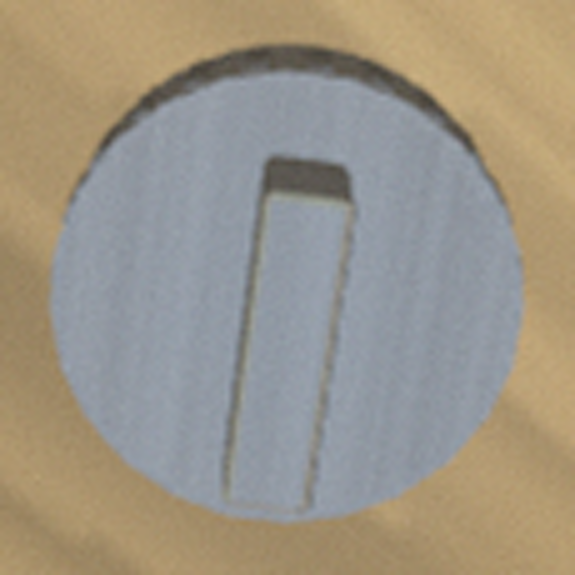

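```bash
python3 - <<'E'
from h import *
import pickle
s=pickle.load(open('w12.pkl','rb')); m,T=wfc('wrist',s)
z=np.array([(264,193),(352,203),(305,510),(226,498)])/5+[199.6,124.6]
P=onplane(m,T,z,.053); print(P.round(4)); c=P.mean(0); d=(P[0]+P[1]-P[2]-P[3])[:2]
print('centre',c,'yaw',np.degrees(np.arctan2(d[1],d[0])),'L',np.linalg.norm(d)/2,'W',np.linalg.norm(P[0]-P[1]),np.linalg.norm(P[2]-P[3]))
p=cv2.cvtColor(cv2.imread('pics/w12.png'),cv2.COLOR_BGR2RGB)
# roof disc ellipse
hsv=cv2.cvtColor(p,cv2.COLOR_RGB2HSV); k=((hsv[...,0]>95)&(hsv[...,0]<130)&(hsv[...,1]>25)&(hsv[...,2]>110)).astype(np.uint8)
k=cv2.morphologyEx(k,cv2.MORPH_CLOSE,np.ones((5,5)))
cs,_=cv2.findContours(k[120:245,195:320].copy(),cv2.RETR_EXTERNAL,cv2.CHAIN_APPROX_NONE); c2=max(cs,key=cv2.contourArea); h=cv2.convexHull(c2); e=cv2.fitEllipse(h); print(e, onplane(m,T,np.array(e[0])+[195,120],.027))
print('tool',((c-T_tool(s)[:3,3])@T_tool(s)[:3,:3]*1e3).round(1))
E
```

```text
[[ 0.5215 -0.2902  0.053 ]
 [ 0.5291 -0.3009  0.053 ]
 [ 0.4875 -0.3294  0.053 ]
 [ 0.4807 -0.3187  0.053 ]]
centre [ 0.50470722 -0.30980558  0.053     ] yaw 34.67119530959424 L 0.050104657553917895 W 0.013106053101383967 0.012636008828057557
((61.865081787109375, 63.700660705566406), (88.15092468261719, 92.85736846923828), 91.15838623046875) [[ 0.5057507 -0.3088765  0.027    ]]
tool [ -0.    0.4 264.6]
```

The lid's roof is centred near (257,182), with its bar from about (261,164) to (253,226); that gives a centre of (0.505, -0.309) and a yaw of 34.7°. The orange lid is off to the lower right at (325,305).

```bash

python3 -m creep '[{"slide":[0,0,0.5],"angular":[0,0,1]},{"slide":[0,0,1],"angular":[0,0,0.85]},{"slide":[0,0,1],"angular":[0,0,0]},{"slide":[0,0,0],"angular":[0,0,0]},{"slide":[0,0,0],"angular":[0,0,0]}]' -0.2
python3 wr.py w13
```

```text
time: 10.25
tool_pos: [0.5054, -0.307, 0.2552]
tcp_rot: [-2.992, -0.942, 0.006]
wrist_force: [0.7, 0.2, 0.5]
width: 0.602
10.25 [ 0.5054 -0.307   0.2552] yaw 34.94 w 0.602 F [0.7 0.2 0.5] q6 0.37
```

View pics/w13.png

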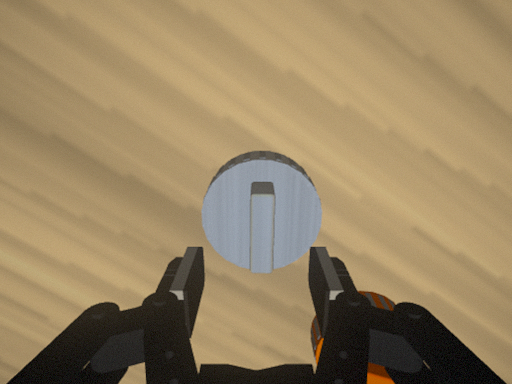

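```bash

python3 -m creep '[{"slide":[-0.06,0.08,0.7],"angular":[0,0,0]},{"slide":[0,0,0.7],"angular":[0,0,0]},{"slide":[0,0,0.6],"angular":[0,0,0]},{"slide":[0,0,0],"angular":[0,0,0]},{"slide":[0,0,0],"angular":[0,0,0]}]'
python3 wr.py w14
```

```text
time: 10.72
tool_pos: [0.5067, -0.3113, 0.2086]
tcp_rot: [2.997, 0.941, 0.0]
wrist_force: [0.5, -0.4, 0.6]
width: 0.599
10.7167 [ 0.5067 -0.3113  0.2086] yaw 34.87 w 0.599 F [ 0.5 -0.4  0.6] q6 0.37
```

View pics/w14.png

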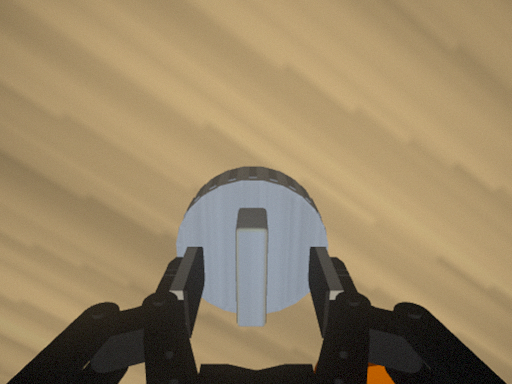

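The bar is upright in the view at u≈252, about 4 px left of the jaw centre. I correct that, go 5 mm lower and close.

```bash

python3 -m creep '[{"slide":[-0.02,-0.07,0.18],"angular":[0,0,0]},{"slide":[0,0,0],"angular":[0,0,0]},{"slide":[0,0,0],"angular":[0,0,0]}]'
python3 -m creep '[{"slide":[0,0,0],"angular":[0,0,0]},{"slide":[0,0,0],"angular":[0,0,0]},{"slide":[0,0,0],"angular":[0,0,0]},{"slide":[0,0,0],"angular":[0,0,0]},{"slide":[0,0,0],"angular":[0,0,0]}]' 1 40
python3 -m creep '[{"slide":[0,0,0],"angular":[0,0,0]},{"slide":[0,0,0],"angular":[0,0,0]},{"slide":[0,0,0],"angular":[0,0,0]}]'
python3 wr.py w15
```

```text
time: 11.02
tool_pos: [0.5051, -0.3104, 0.204]
tcp_rot: [2.997, 0.94, 0.001]
wrist_force: [-0.3, -1.2, 0.5]
width: 0.601
time: 11.43
tool_pos: [0.5051, -0.3105, 0.2035]
tcp_rot: [2.997, 0.94, 0.001]
wrist_force: [-0.3, -0.3, 2.0]
width: 0.155
time: 11.68
tool_pos: [0.5051, -0.3106, 0.2036]
tcp_rot: [2.997, 0.94, 0.001]
wrist_force: [-0.6, -0.0, 4.5]
width: 0.155
11.6833 [ 0.5051 -0.3106  0.2036] yaw 34.83 w 0.155 F [-0.6 -0.   4.5] q6 0.37
```

View pics/w15.png

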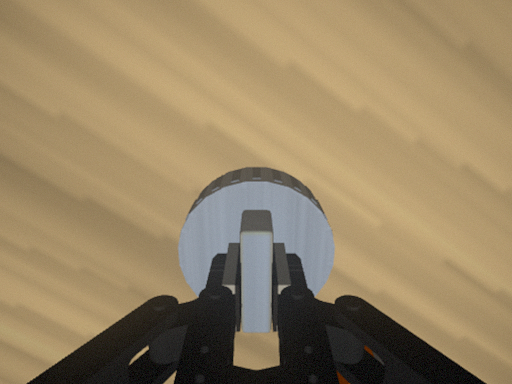

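```bash
cat > lidfit.py <<'E'
import sys,pickle
from h import *
from scipy.optimize import least_squares
n=sys.argv[1]; z=float(sys.argv[2])   # roof plane z
s=pickle.load(open(n+'.pkl','rb')); p=cv2.cvtColor(cv2.imread(f'pics/{n}.png'),cv2.COLOR_BGR2RGB); m,T=wfc('wrist',s)
lab=p.astype(int); k=((lab[...,2]>lab[...,0]+5)&(lab[...,2]>105)).astype(np.uint8)
k=cv2.morphologyEx(k,cv2.MORPH_OPEN,np.ones((3,3)))
nl,l,st,_=cv2.connectedComponentsWithStats(k); 
k2=k.copy()
cs,_=cv2.findContours(k2,cv2.RETR_EXTERNAL,cv2.CHAIN_APPROX_NONE); pts=np.vstack([c[:,0] for c in cs if len(c)>20])
P=onplane(m,T,pts,z)[:,:2]; c=np.array(eval(sys.argv[3])) if len(sys.argv)>3 else P.mean(0)
for w in (.008,.004,.002,.0015):
    r=np.linalg.norm(P-c,axis=1); q=P[abs(r-.0393)<w]; 
    c=least_squares(lambda x:np.linalg.norm(q-x[:2],axis=1)-.0393,c,loss='soft_l1',f_scale=.0003).x
r=np.linalg.norm(q-c,axis=1); print('n',len(q),'rms mm',(r-.0393).std()*1e3,'mean r',r.mean()*1e3,'c',c.round(4))
a=np.degrees(np.arctan2(*(q-c).T[::-1])); print('angles',np.histogram(a,12,(-180,180))[0])
C=np.r_[c,z]; print('tool mm',((C-T_tool(s)[:3,3])@T_tool(s)[:3,:3]*1e3).round(2))
E
python3 lidfit.py w15 .027 '(.505,-.3094)'; python3 lidfit.py w14 .027 '(.505,-.3094)';python3 lidfit.py w13 .027 '(.505,-.3094)'
python3 - <<'E'
from h import *
import pickle
s=pickle.load(open('w11.pkl','rb')); p=cv2.cvtColor(cv2.imread('pics/w11.png'),cv2.COLOR_BGR2RGB); m,T=wfc('wrist',s)
z=np.array([(287,327),(292,262),(349,295),(346,358),(287,389),(227,358),(227,295)])/3+[160,110]
P=onplane(m,T,dots(p,z,7),.054); print(P.round(4)); print('mean axis',P.mean(0), 'tool',((P.mean(0)-T_tool(s)[:3,3])@T_tool(s)[:3,:3]*1e3).round(1))
E
```

```text
n 313 rms mm 0.2720761780238173 mean r 39.282586251022465 c [ 0.5047 -0.3108]
angles [ 4  5  4 32 35 35 40 42 32 36 34 14]
tool mm [ -0.51  -0.23 176.56]
n 311 rms mm 0.3220295045161298 mean r 39.2721160594037 c [ 0.5042 -0.3101]
angles [30 22 31  0 27 31 39 41 31 35 12 12]
tool mm [ -1.43  -2.41 181.55]
n 313 rms mm 0.2908418749559813 mean r 39.148659111828245 c [ 0.5043 -0.3101]
angles [25 16 25 25 28 29 30 32 25 28 27 23]
tool mm [ -2.28   3.26 228.22]
[[0.5297 0.021  0.054 ]
 [0.5439 0.032  0.054 ]
 [0.5472 0.0151 0.054 ]
 [0.5335 0.0031 0.054 ]
 [0.5162 0.0087 0.054 ]
 [0.5123 0.0266 0.054 ]
 [0.5259 0.0389 0.054 ]]
mean axis [0.52981991 0.02076783 0.054     ] tool [-20.   -0.6 266.6]
```

```bash
python3 - <<'E'
from h import *
import pickle
for n in ['w11','w1']:
    s=pickle.load(open(n+'.pkl','rb')); p=cv2.cvtColor(cv2.imread(f'pics/{n}.png'),cv2.COLOR_BGR2RGB); m,T=wfc('wrist',s)
    z=np.array([(104,117),(470,117),(450,438),(123,438)])/3+[160,110] if n=='w11' else np.array([(198,87),(313,84),(310,192),(207,195)])
    u=dots(p,z,13,110); P=onplane(m,T,u,.025); print(u.round(1).tolist(),P.round(4).tolist()); print(P.mean(0), np.linalg.norm(P[0]-P[1]),np.linalg.norm(P[1]-P[2]),np.linalg.norm(P[2]-P[3]))
    # rim circle: inner wall edge top: use grey-blue mask outer boundary? radius 35.2 at z .052
    a=p.astype(int); k=((a[...,2]>a[...,0]+5)&(a[...,2]>100)).astype(np.uint8)
    cs,_=cv2.findContours(k,cv2.RETR_EXTERNAL,cv2.CHAIN_APPROX_NONE); q=np.vstack([c[:,0] for c in cs if len(c)>20])
    Q=onplane(m,T,q,.052)[:,:2]; c=np.array([.5297,.021])
    from scipy.optimize import least_squares
    for w in (.004,.002,.0015):
        r=np.linalg.norm(Q-c,axis=1); g=Q[abs(r-.0352)<w]
        c=least_squares(lambda x:np.linalg.norm(g-x[:2],axis=1)-.0352,c,loss='soft_l1',f_scale=.0003).x
    print('ring',c,len(g),(np.linalg.norm(g-c,axis=1)-.0352).std())
E
```

```text
[[194.2, 148.3], [316.2, 148.4], [309.4, 255.9], [200.7, 255.8]] [[0.5332, 0.092, 0.025], [0.6007, 0.0175, 0.025], [0.5261, -0.05, 0.025], [0.4587, 0.0246, 0.025]]
[0.52968809 0.02098316 0.025     ] 0.10050927669357006 0.10059389545784864 0.10050045031725943
ring [0.53040266 0.02188359] 258 0.0008186295907818568
[[197.6, 85.9], [312.8, 83.0], [309.3, 191.9], [206.2, 194.3]] [[0.5335, 0.0921, 0.025], [0.6009, 0.0176, 0.025], [0.5264, -0.0498, 0.025], [0.459, 0.0247, 0.025]]
[0.52994783 0.02114145 0.025     ] 0.10044175834291094 0.10042630198306784 0.10037221410582912
ring [0.52993049 0.02127896] 220 0.00036819649228909577
```

```bash

python3 -m creep '[{"slide":[0,0,-0.5],"angular":[0,0,0]},{"slide":[0,0,-1],"angular":[0,0,0]},{"slide":[0,0,-1],"angular":[0,0,0]},{"slide":[0,0,-1],"angular":[0,0,0]},{"slide":[0.38,-0.47,-0.2],"angular":[0,0,0]}]'
python3 -m creep '[{"slide":[0.76,-0.94,0],"angular":[0,0,0]},{"slide":[0.76,-0.94,0],"angular":[0,0,0]},{"slide":[0.76,-0.94,0],"angular":[0,0,0]},{"slide":[0.76,-0.94,0],"angular":[0,0,0]},{"slide":[0.76,-0.94,0],"angular":[0,0,0]}]'
python3 -m creep '[{"slide":[0.76,-0.94,0],"angular":[0,0,0]},{"slide":[0.76,-0.94,0],"angular":[0,0,0]},{"slide":[0.76,-0.94,0],"angular":[0,0,0]},{"slide":[0.76,-0.94,0],"angular":[0,0,0]},{"slide":[0.76,-0.94,0],"angular":[0,0,0]}]'
python3 -m creep '[{"slide":[0.4,-0.45,0],"angular":[0,0,0]},{"slide":[0,0,0],"angular":[0,0,0]},{"slide":[0,0,0],"angular":[0,0,0]},{"slide":[0,0,0],"angular":[0,0,0]}]'
python3 wr.py w16
```

```text
time: 12.15
tool_pos: [0.5074, -0.2975, 0.301]
tcp_rot: [2.991, 0.936, 0.008]
wrist_force: [0.9, 0.3, 0.5]
width: 0.154
time: 12.57
tool_pos: [0.5158, -0.1422, 0.2947]
tcp_rot: [-2.996, -0.939, 0.002]
wrist_force: [0.4, -0.6, -1.0]
width: 0.155
time: 12.98
tool_pos: [0.5264, 0.0084, 0.2947]
tcp_rot: [-2.996, -0.94, 0.003]
wrist_force: [1.0, 1.0, -1.0]
width: 0.157
time: 13.32
tool_pos: [0.5288, 0.0212, 0.295]
tcp_rot: [-2.997, -0.941, 0.003]
wrist_force: [-0.2, 0.5, -1.1]
width: 0.15
13.3167 [0.5288 0.0212 0.295 ] yaw 34.87 w 0.15 F [-0.2  0.5 -1.1] q6 0.96
```

View pics/w16.png

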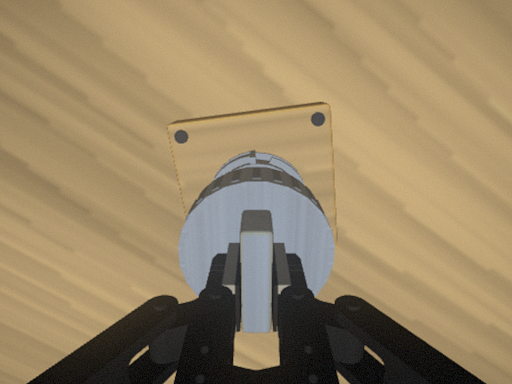

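```bash

python3 -m creep '[{"slide":[0.05,0.035,0.5],"angular":[0,0,0]},{"slide":[0,0,0.5],"angular":[0,0,0]},{"slide":[0,0,0.3],"angular":[0,0,0]},{"slide":[0,0,0],"angular":[0,0,0]},{"slide":[0,0,0],"angular":[0,0,0]}]'
python3 wr.py w17; python3 lidfit.py w17 .0854 '(.530,.021)'
```

```text
time: 13.78
tool_pos: [0.5303, 0.0207, 0.2616]
tcp_rot: [-2.997, -0.939, 0.005]
wrist_force: [1.1, 0.2, -1.1]
width: 0.157
13.7833 [0.5303 0.0207 0.2616] yaw 34.79 w 0.157 F [ 1.1  0.2 -1.1] q6 0.96
n 313 rms mm 0.2855154410581018 mean r 39.2550359120282 c [0.5294 0.0206]
angles [ 4  4  4 33 35 35 40 43 32 36 34 13]
tool mm [-3.0000e-01 -1.7000e-01  1.7619e+02]
```

```bash

python3 -m creep '[{"slide":[0.01,-0.01,0.15],"angular":[0,0,0]},{"slide":[0,0,0.15],"angular":[0,0,0]},{"slide":[0,0,0.1],"angular":[0,0,0]},{"slide":[0,0,0],"angular":[0,0,0]}]'
python3 -m creep '[{"slide":[0,0,0.06],"angular":[0,0,0]},{"slide":[0,0,0],"angular":[0,0,0]}]'
```

```text
time: 14.17
tool_pos: [0.5308, 0.0214, 0.2527]
tcp_rot: [-2.997, -0.94, 0.001]
wrist_force: [-0.2, -0.7, -1.4]
width: 0.152
time: 14.33
tool_pos: [0.5308, 0.0214, 0.2515]
tcp_rot: [-2.997, -0.94, 0.002]
wrist_force: [-1.2, -0.5, -0.7]
width: 0.155
```

```bash

python3 -m creep '[{"slide":[-0.01,0,0.06],"angular":[0,0,0]},{"slide":[0,0,0],"angular":[0,0,0]}]'
python3 -m creep '[{"slide":[0,0,0.06],"angular":[0,0,0]},{"slide":[0,0,0],"angular":[0,0,0]}]'
```

```text
time: 14.5
tool_pos: [0.5305, 0.0213, 0.2498]
tcp_rot: [-2.997, -0.94, 0.001]
wrist_force: [-1.9, -0.0, -1.8]
width: 0.157
time: 14.67
tool_pos: [0.5306, 0.0213, 0.2483]
tcp_rot: [-2.997, -0.94, 0.001]
wrist_force: [-2.0, -0.8, -1.7]
width: 0.152
```

```bash

python3 -m creep '[{"slide":[0,0,0.06],"angular":[0,0,0]},{"slide":[0,0,0],"angular":[0,0,0]}]'
python3 -m creep '[{"slide":[0,0,0.06],"angular":[0,0,0]},{"slide":[0,0,0],"angular":[0,0,0]}]'
```

```text
time: 14.83
tool_pos: [0.5306, 0.0213, 0.2467]
tcp_rot: [-2.997, -0.94, 0.001]
wrist_force: [-1.6, -0.6, -2.2]
width: 0.158
time: 15.0
tool_pos: [0.5306, 0.0213, 0.2452]
tcp_rot: [-2.997, -0.94, 0.001]
wrist_force: [-2.2, -0.7, -2.2]
width: 0.152
```

```bash
python3 wr.py w18; python3 lidfit.py w18 .0686 '(.530,.021)'; python3 -c "
from h import *
p,d=imaging.read_camera('scene'); save(cv2.resize(p[120:230,200:400],None,fx=4,fy=4,interpolation=cv2.INTER_CUBIC),'s18.png')"
```

```text
15.0 [0.5306 0.0213 0.2452] yaw 34.83 w 0.152 F [-2.2 -0.7 -2.2] q6 0.96
n 318 rms mm 0.30185099621998535 mean r 39.31417733220668 c [0.5299 0.0212]
angles [ 5  5  4 32 35 34 41 42 34 36 34 16]
tool mm [ -0.52  -0.24 176.65]
```

View pics/w18.png

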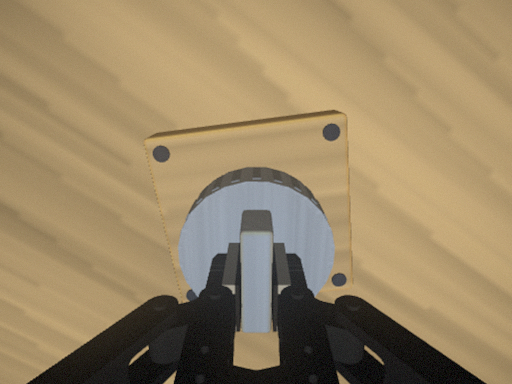

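View pics/s18.png

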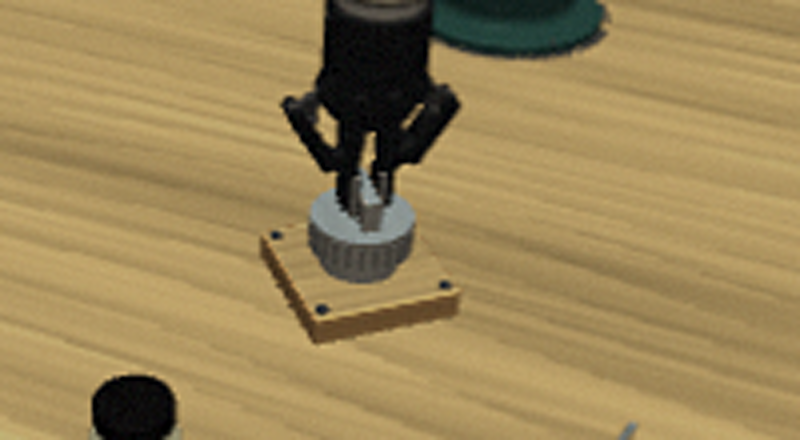

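No contact down to lid height ≈0.042 and the lid is centred: it seems to have gone straight into the openings by chance. I continue to their floor.

```bash

python3 -m creep '[{"slide":[0,0,0.06],"angular":[0,0,0]},{"slide":[0,0,0],"angular":[0,0,0]}]'
python3 -m creep '[{"slide":[0,0,0.06],"angular":[0,0,0]},{"slide":[0,0,0],"angular":[0,0,0]}]'
python3 -m creep '[{"slide":[0,0,0.04],"angular":[0,0,0]},{"slide":[0,0,0],"angular":[0,0,0]}]'
```

```text
time: 15.27
tool_pos: [0.5307, 0.0213, 0.2439]
tcp_rot: [-2.997, -0.94, 0.001]
wrist_force: [-2.7, 0.0, -2.0]
width: 0.156
time: 15.43
tool_pos: [0.5306, 0.0213, 0.2423]
tcp_rot: [-2.997, -0.94, 0.001]
wrist_force: [-2.2, -0.2, -1.8]
width: 0.155
time: 15.6
tool_pos: [0.5307, 0.0212, 0.2414]
tcp_rot: [-2.997, -0.94, 0.001]
wrist_force: [-3.1, -0.5, -0.4]
width: 0.16
```

```bash

python3 -m creep '[{"slide":[0,0,0],"angular":[0,0,0]},{"slide":[0,0,0],"angular":[0,0,0]},{"slide":[0,0,0],"angular":[0,0,0]}]' 0.6
python3 wr.py w19; python3 lidfit.py w19 .065 '(.530,.021)'
```

```text
time: 15.85
tool_pos: [0.5318, 0.0213, 0.2425]
tcp_rot: [2.996, 0.94, 0.005]
wrist_force: [-1.2, 0.6, -0.5]
width: 0.201
15.85 [0.5318 0.0213 0.2425] yaw 34.85 w 0.201 F [-1.2  0.6 -0.5] q6 0.96
n 309 rms mm 0.28224472975534703 mean r 39.2465575501131 c [0.5299 0.0212]
angles [ 4 15  0 29 35 34 40 42 32 35 33 10]
tool mm [ -2.03  -1.38 177.48]
```

```bash
cat > st.py <<'E'
from h import *
s=bot.read_state();T=T_tool(s);print('t',round(s['time'],2),s['tool_pos'].round(4),'yaw',np.degrees(np.arctan2(T[1,0],T[0,0])).round(1),'F',s['wrist_force'].round(1),'M',s['torque'].round(2),'w',round(s['width'],3),'q6',round(s['q'][5],2))
E
python3 st.py
python3 -m creep '[{"slide":[0,0,0],"angular":[0,0,-0.8]},{"slide":[0,0,0],"angular":[0,0,-0.8]},{"slide":[0,0,0],"angular":[0,0,-0.8]},{"slide":[0,0,0],"angular":[0,0,-0.8]}]' ; python3 st.py
python3 -m creep '[{"slide":[0,0,0],"angular":[0,0,-0.5]},{"slide":[0,0,0],"angular":[0,0,0]}]'; python3 wr.py w20;python3 st.py;  python3 lidfit.py w20 .065 '(.530,.021)'
```

```text
t 15.9 [0.5317 0.0213 0.2424] yaw 34.8 F [-0.6 -0.6  0.2] M [-0.07  0.02 -0.01] w 0.205 q6 0.96
time: 16.23
tool_pos: [0.5315, 0.0217, 0.2423]
tcp_rot: [-2.873, -1.269, -0.004]
wrist_force: [0.4, 2.5, 0.2]
width: 0.201
t 16.23 [0.5315 0.0217 0.2423] yaw 47.7 F [0.4 2.5 0.2] M [ 0.49 -0.1  -0.97] w 0.201 q6 0.73
time: 16.4
tool_pos: [0.5315, 0.0216, 0.2424]
tcp_rot: [-2.853, -1.314, -0.004]
wrist_force: [0.5, 2.5, 1.8]
width: 0.2
16.4 [0.5315 0.0216 0.2424] yaw 49.46 w 0.2 F [0.5 2.5 1.8] q6 0.7
t 16.45 [0.5315 0.0216 0.2424] yaw 49.4 F [-0.3  1.9  2.6] M [ 0.6  -0.1  -1.32] w 0.201 q6 0.7
n 317 rms mm 0.28874033925708287 mean r 39.23075049038582 c [0.5298 0.0208]
angles [ 0 15  9 13 35 35 36 43 37 34 35 25]
tool mm [ -2.24  -0.79 177.41]
```

View pics/w20.png

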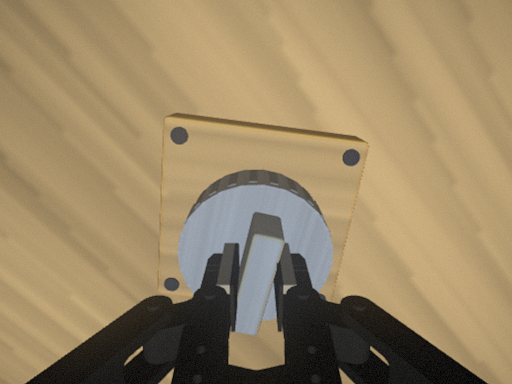

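The backward stop is felt: 1.3 N m, and the bar (from about (265,222) to (250,330)) stays while the fingers turned on. So the lid is in the openings. Joint 6 hasn't range for the whole forward turn from here, so I regrasp half a turn round.

```bash

python3 -m creep '[{"slide":[0,0,0],"angular":[0,0,1]},{"slide":[0,0,0],"angular":[0,0,1]},{"slide":[0,0,0],"angular":[0,0,1]},{"slide":[-0.08,-0.03,0],"angular":[0,0,0]},{"slide":[0,0,0],"angular":[0,0,0]}]' -0.2
python3 -m creep '[{"slide":[0,0,-0.6],"angular":[0,0,0]},{"slide":[0,0,-0.7],"angular":[0,0,0]},{"slide":[0,0,-0.7],"angular":[0,0,-1]},{"slide":[0,0,0],"angular":[0,0,-1]},{"slide":[0,0,0],"angular":[0,0,-1]}]'
python3 wr.py w21
```

```text
time: 16.87
tool_pos: [0.5286, 0.0205, 0.2416]
tcp_rot: [2.972, 1.017, -0.001]
wrist_force: [-0.2, 0.1, 0.2]
width: 0.599
time: 17.28
tool_pos: [0.5296, 0.0205, 0.2935]
tcp_rot: [2.846, 1.326, 0.005]
wrist_force: [-1.1, -0.3, 0.1]
width: 0.602
17.2833 [0.5296 0.0205 0.2935] yaw 49.97 w 0.602 F [-1.1 -0.3  0.1] q6 0.69
```

View pics/w21.png

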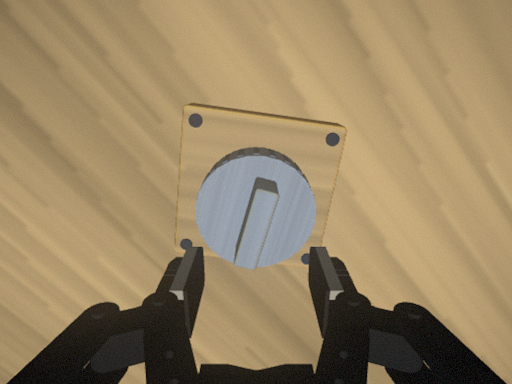

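```bash
python3 lidfit.py w21 .065 '(.530,.021)'; python3 -c "
import cv2
p=cv2.imread('pics/w21.png')[140:275,190:325];cv2.imwrite('pics/w21z.png',cv2.resize(p,None,fx=4.4,fy=4.4,interpolation=cv2.INTER_CUBIC))"
```

```text
n 323 rms mm 0.3660607856087938 mean r 39.18665450185511 c [0.5299 0.021 ]
angles [23 25 27 23 28 29 27 32 30 25 29 25]
tool mm [ 1.7000e-01 -7.7000e-01  2.2849e+02]
```

View pics/w21z.png

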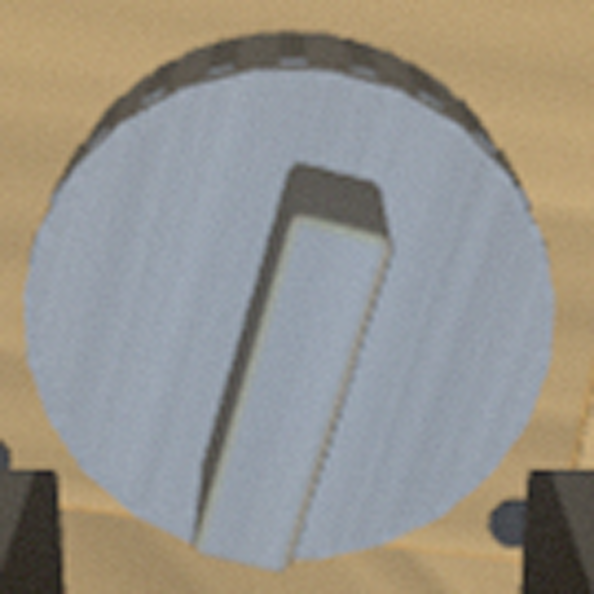

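```bash
cat > bar.py <<'E'
import sys,pickle
from h import *
n=sys.argv[1]; zb=float(sys.argv[2]); C=np.array(eval(sys.argv[3]),float); sc,u0,v0=eval(sys.argv[4])
s=pickle.load(open(n+'.pkl','rb')); m,T=wfc('wrist',s)
P=onplane(m,T,C/sc+[u0-.4,v0-.4],zb); d=(P[0]+P[1]-P[2]-P[3])[:2]; TT=T_tool(s)
print('centre',P.mean(0).round(4),'yaw',np.degrees(np.arctan2(d[1],d[0])).round(1),'L',(np.linalg.norm(d)/2).round(4),'W',np.linalg.norm(P[0]-P[1]).round(4),'tool yaw',np.degrees(np.arctan2(TT[1,0],TT[0,0])).round(1),'tool mm',((P.mean(0)-TT[:3,3])@TT[:3,:3]*1e3).round(1))
E
python3 bar.py w21 .091 '[(296,216),(390,241),(288,568),(198,548)]' '(4.4,190,140)'; python3 st.py
```

```text
centre [0.5305 0.0213 0.091 ] yaw 34.6 L 0.0499 W 0.0125 tool yaw 50.0 tool mm [  0.8  -0.4 202.5]
t 17.33 [0.5292 0.0205 0.2927] yaw 50.1 F [ 0.  -0.4  0.4] M [ 0.03  0.01 -0.04] w 0.595 q6 0.69
```

```bash

python3 -m creep '[{"slide":[0,0,0],"angular":[0,0,-1]},{"slide":[0,0,0],"angular":[0,0,-1]},{"slide":[0,0,0],"angular":[0,0,-1]},{"slide":[0,0,0],"angular":[0,0,-1]},{"slide":[0,0,0],"angular":[0,0,-1]}]'
python3 -m creep '[{"slide":[0,0,0],"angular":[0,0,-1]},{"slide":[0,0,0],"angular":[0,0,-1]},{"slide":[0,0,0],"angular":[0,0,-1]},{"slide":[0,0,0],"angular":[0,0,-1]},{"slide":[0,0,0],"angular":[0,0,-1]}]'
python3 -m creep '[{"slide":[0,0,0],"angular":[0,0,-1]},{"slide":[0,0,0],"angular":[0,0,-1]},{"slide":[0,0,0],"angular":[0,0,-1]},{"slide":[0,0,0],"angular":[0,0,-1]},{"slide":[0,0,0],"angular":[0,0,-1]}]'
python3 -m creep '[{"slide":[0,0,0],"angular":[0,0,-1]},{"slide":[0,0,0],"angular":[0,0,-1]},{"slide":[0,0,0],"angular":[0,0,-1]},{"slide":[0,0,0],"angular":[0,0,-1]},{"slide":[0,0,0],"angular":[0,0,-1]}]'
python3 st.py
```

```text
time: 17.75
tool_pos: [0.5286, 0.0206, 0.2914]
tcp_rot: [2.576, 1.798, -0.001]
wrist_force: [0.4, 0.9, -0.5]
width: 0.604
time: 18.17
tool_pos: [0.5286, 0.0206, 0.2913]
tcp_rot: [-2.224, -2.218, 0.001]
wrist_force: [-0.2, 0.1, 0.1]
width: 0.604
time: 18.58
tool_pos: [0.5286, 0.0206, 0.2914]
tcp_rot: [-1.805, -2.571, 0.001]
wrist_force: [0.8, 1.2, -0.5]
width: 0.604
time: 19.0
tool_pos: [0.5287, 0.0206, 0.2914]
tcp_rot: [-1.331, -2.845, 0.001]
wrist_force: [-0.6, 0.1, 0.0]
width: 0.599
t 19.0 [0.5287 0.0206 0.2914] yaw 129.8 F [-0.6  0.1  0. ] M [-0.06  0.02 -0.02] w 0.599 q6 -0.7
```

```bash

python3 -m creep '[{"slide":[0,0,0],"angular":[0,0,-1]},{"slide":[0,0,0],"angular":[0,0,-1]},{"slide":[0,0,0],"angular":[0,0,-1]},{"slide":[0,0,0],"angular":[0,0,-1]},{"slide":[0,0,0],"angular":[0,0,-1]}]'
python3 -m creep '[{"slide":[0,0,0],"angular":[0,0,-1]},{"slide":[0,0,0],"angular":[0,0,-1]},{"slide":[0,0,0],"angular":[0,0,-1]},{"slide":[0,0,0],"angular":[0,0,-1]},{"slide":[0,0,0],"angular":[0,0,-1]}]'
python3 -m creep '[{"slide":[0,0,0],"angular":[0,0,-1]},{"slide":[0,0,0],"angular":[0,0,-1]},{"slide":[0,0,0],"angular":[0,0,-1]},{"slide":[0,0,0],"angular":[0,0,-1]},{"slide":[0,0,0],"angular":[0,0,-1]}]'
python3 -m creep '[{"slide":[0,0,0],"angular":[0,0,-1]},{"slide":[0,0,0],"angular":[0,0,-1]},{"slide":[0,0,0],"angular":[0,0,-1]},{"slide":[0,0,0],"angular":[0,0,-1]},{"slide":[0,0,0],"angular":[0,0,-1]}]'
python3 -m creep '[{"slide":[0,0,0],"angular":[0,0,-0.8]},{"slide":[0,0,0],"angular":[0,0,0]},{"slide":[0,0,0],"angular":[0,0,0]}]'
python3 wr.py w22; python3 lidfit.py w22 .065 '(.53,.021)'
```

```text
time: 19.42
tool_pos: [0.5287, 0.0206, 0.2914]
tcp_rot: [-0.817, -3.033, 0.001]
wrist_force: [0.9, -0.6, 0.5]
width: 0.603
time: 19.83
tool_pos: [0.5286, 0.0205, 0.2913]
tcp_rot: [-0.278, -3.129, 0.001]
wrist_force: [0.4, 0.3, 0.4]
width: 0.603
time: 20.25
tool_pos: [0.5286, 0.0205, 0.2913]
tcp_rot: [0.27, -3.129, 0.001]
wrist_force: [-0.1, 0.1, -0.4]
width: 0.603
time: 20.67
tool_pos: [0.5286, 0.0206, 0.2913]
tcp_rot: [0.809, -3.035, 0.0]
wrist_force: [0.6, -0.6, -0.3]
width: 0.605
time: 20.92
tool_pos: [0.5287, 0.0206, 0.2915]
tcp_rot: [0.886, -3.014, 0.0]
wrist_force: [1.0, -0.5, 1.1]
width: 0.6
20.9167 [0.5287 0.0206 0.2915] yaw -147.25 w 0.6 F [ 1.  -0.5  1.1] q6 -2.15
n 315 rms mm 0.2960480743284618 mean r 39.123373880042976 c [0.5302 0.0212]
angles [31 32 26 29 26 25 24 18 23 26 29 26]
tool mm [ -1.76  -0.26 226.46]
```

```bash
python3 -c "
import cv2
p=cv2.imread('pics/w22.png')[140:290,185:335];cv2.imwrite('pics/w22z.png',cv2.resize(p,None,fx=4,fy=4,interpolation=cv2.INTER_CUBIC))"
```

```text
(no output)
```

View pics/w22z.png

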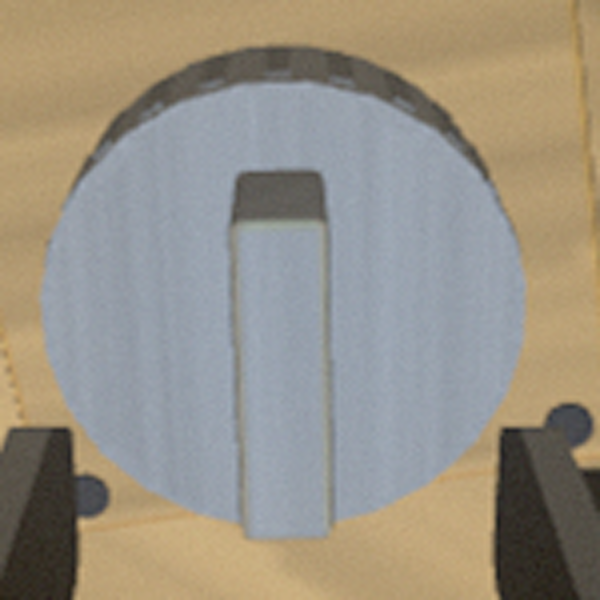

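```bash

python3 -m creep '[{"slide":[-0.07,-0.01,0.6],"angular":[0,0,0]},{"slide":[0,0,0.7],"angular":[0,0,0]},{"slide":[0,0,0.65],"angular":[0,0,0]},{"slide":[0,0,0],"angular":[0,0,0]}]'
python3 -m creep '[{"slide":[0,0,0],"angular":[0,0,0]},{"slide":[0,0,0],"angular":[0,0,0]},{"slide":[0,0,0],"angular":[0,0,0]},{"slide":[0,0,0],"angular":[0,0,0]}]' 0.6
python3 st.py
```

```text
time: 21.3
tool_pos: [0.5285, 0.0214, 0.2396]
tcp_rot: [0.884, -3.008, -0.003]
wrist_force: [-1.5, -0.7, 0.2]
width: 0.598
time: 21.63
tool_pos: [0.5311, 0.0214, 0.2443]
tcp_rot: [-0.887, 3.011, -0.001]
wrist_force: [0.3, -0.7, 1.1]
width: 0.201
t 21.63 [0.5311 0.0214 0.2443] yaw -147.2 F [ 0.3 -0.7  1.1] M [-0.   -0.07 -0.04] w 0.201 q6 -2.15
```

```bash

for i in 1; do python3 -m creep '[{"slide":[0,0,0],"angular":[0,0,0.8]},{"slide":[0,0,0],"angular":[0,0,0.8]},{"slide":[0,0,0],"angular":[0,0,0.8]},{"slide":[0,0,0],"angular":[0,0,0.8]},{"slide":[0,0,0],"angular":[0,0,0.8]}]' ; python3 st.py; done
python3 -m creep '[{"slide":[0,0,0],"angular":[0,0,0.8]},{"slide":[0,0,0],"angular":[0,0,0.8]},{"slide":[0,0,0],"angular":[0,0,0.8]},{"slide":[0,0,0],"angular":[0,0,0.8]},{"slide":[0,0,0],"angular":[0,0,0.8]}]' ; python3 st.py
```

```text
time: 22.05
tool_pos: [0.5309, 0.0214, 0.244]
tcp_rot: [-0.455, 3.107, -0.0]
wrist_force: [0.6, 0.6, 0.5]
width: 0.198
t 22.05 [0.5309 0.0214 0.244 ] yaw -163.3 F [0.6 0.6 0.5] M [-0.01  0.01 -0.  ] w 0.198 q6 -1.87
time: 22.47
tool_pos: [0.5308, 0.0214, 0.2438]
tcp_rot: [-0.018, 3.14, -0.0]
wrist_force: [-0.2, 0.4, -0.6]
width: 0.199
t 22.47 [0.5308 0.0214 0.2438] yaw -179.3 F [-0.2  0.4 -0.6] M [-0.03 -0.02  0.04] w 0.199 q6 -1.59
```

```bash

python3 -m creep '[{"slide":[0,0,0],"angular":[0,0,0.8]},{"slide":[0,0,0],"angular":[0,0,0.8]},{"slide":[0,0,0],"angular":[0,0,0.8]},{"slide":[0,0,0],"angular":[0,0,0.8]},{"slide":[0,0,0],"angular":[0,0,0.8]}]' ; python3 st.py
python3 -m creep '[{"slide":[0,0,0],"angular":[0,0,0.8]},{"slide":[0,0,0],"angular":[0,0,0.8]},{"slide":[0,0,0],"angular":[0,0,0.8]},{"slide":[0,0,0],"angular":[0,0,0.8]},{"slide":[0,0,0],"angular":[0,0,0.8]}]' ; python3 st.py
python3 wr.py w23
```

```text
time: 22.88
tool_pos: [0.5307, 0.0214, 0.2438]
tcp_rot: [0.419, 3.112, 0.0]
wrist_force: [-0.3, -0.1, 0.0]
width: 0.203
t 22.88 [0.5307 0.0214 0.2438] yaw 164.7 F [-0.3 -0.1  0. ] M [-0.05  0.02 -0.02] w 0.203 q6 -1.31
time: 23.3
tool_pos: [0.5307, 0.0214, 0.2438]
tcp_rot: [0.848, 3.024, 0.001]
wrist_force: [0.9, 0.3, -0.9]
width: 0.196
t 23.3 [0.5307 0.0214 0.2438] yaw 148.7 F [ 0.9  0.3 -0.9] M [0.   0.03 0.05] w 0.196 q6 -1.03
23.3 [0.5307 0.0214 0.2438] yaw 148.67 w 0.196 F [ 0.9  0.3 -0.9] q6 -1.03
```

View pics/w23.png

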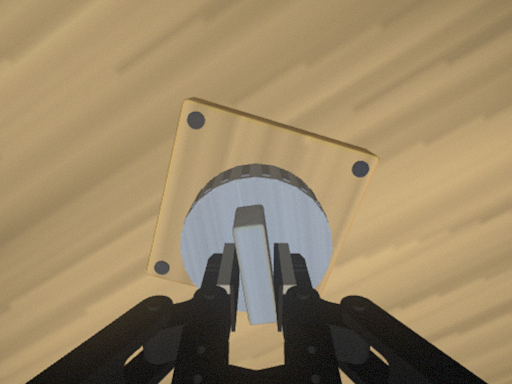

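The bar follows the fingers, lagging about 7° (from (250,210) to (262,322)).

```bash

python3 -m creep '[{"slide":[0,0,0],"angular":[0,0,0.8]},{"slide":[0,0,0],"angular":[0,0,0.8]},{"slide":[0,0,0],"angular":[0,0,0.8]},{"slide":[0,0,0],"angular":[0,0,0.8]},{"slide":[0,0,0],"angular":[0,0,0.8]}]' ; python3 st.py
python3 -m creep '[{"slide":[0,0,0],"angular":[0,0,0.8]},{"slide":[0,0,0],"angular":[0,0,0.8]},{"slide":[0,0,0],"angular":[0,0,0.8]},{"slide":[0,0,0],"angular":[0,0,0.8]},{"slide":[0,0,0],"angular":[0,0,0.8]}]' ; python3 st.py
python3 -m creep '[{"slide":[0,0,0],"angular":[0,0,0.6]},{"slide":[0,0,0],"angular":[0,0,0.6]},{"slide":[0,0,0],"angular":[0,0,0.6]}]' ; python3 st.py
```

```text
time: 23.77
tool_pos: [0.5307, 0.0214, 0.2436]
tcp_rot: [1.259, 2.877, 0.001]
wrist_force: [-0.1, -0.5, 0.5]
width: 0.2
t 23.77 [0.5307 0.0214 0.2436] yaw 132.7 F [-0.1 -0.5  0.5] M [-0.03 -0.03 -0.03] w 0.2 q6 -0.75
time: 24.18
tool_pos: [0.5307, 0.0214, 0.2436]
tcp_rot: [1.647, 2.674, 0.001]
wrist_force: [-0.2, 0.0, -0.4]
width: 0.201
t 24.18 [0.5307 0.0214 0.2436] yaw 116.7 F [-0.2  0.  -0.4] M [ 0.04 -0.02 -0.07] w 0.201 q6 -0.47
time: 24.43
tool_pos: [0.5307, 0.0214, 0.2436]
tcp_rot: [1.811, 2.566, 0.001]
wrist_force: [-0.4, 0.3, -0.5]
width: 0.2
t 24.43 [0.5307 0.0214 0.2436] yaw 109.6 F [-0.4  0.3 -0.5] M [-0.05  0.02 -0.02] w 0.2 q6 -0.35
```

```bash

python3 -m creep '[{"slide":[0,0,0],"angular":[0,0,0.6]},{"slide":[0,0,0],"angular":[0,0,0.6]}]' ; python3 st.py
python3 -m creep '[{"slide":[0,0,0],"angular":[0,0,0.6]},{"slide":[0,0,0],"angular":[0,0,0.6]}]' ; python3 st.py
python3 wr.py w24
```

```text
time: 24.6
tool_pos: [0.5307, 0.0214, 0.2436]
tcp_rot: [1.917, 2.488, 0.001]
wrist_force: [-0.0, -0.4, -0.9]
width: 0.199
t 24.6 [0.5307 0.0214 0.2436] yaw 104.8 F [-0.  -0.4 -0.9] M [-0.02  0.03 -0.  ] w 0.199 q6 -0.26
time: 24.77
tool_pos: [0.5307, 0.0214, 0.2436]
tcp_rot: [2.019, 2.406, 0.001]
wrist_force: [-0.9, 0.4, -0.6]
width: 0.201
t 24.77 [0.5307 0.0214 0.2436] yaw 100.0 F [-0.9  0.4 -0.6] M [-0.08  0.08  0.02] w 0.201 q6 -0.18
24.7667 [0.5307 0.0214 0.2436] yaw 99.99 w 0.201 F [-0.9  0.4 -0.6] q6 -0.18
```

View pics/w24.png

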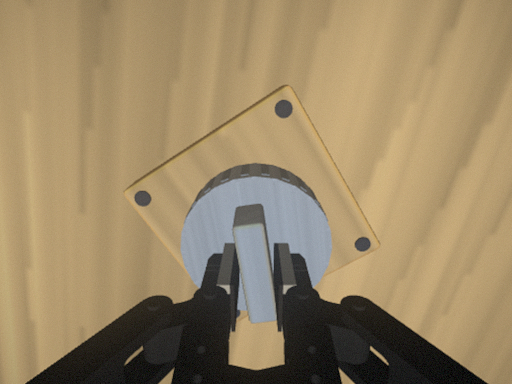

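```bash
cat > lidz.py <<'E'
import sys,pickle
from h import *
from scipy.optimize import least_squares
for n in sys.argv[1:]:
    s=pickle.load(open(n+'.pkl','rb')); p=cv2.cvtColor(cv2.imread(f'pics/{n}.png'),cv2.COLOR_BGR2RGB); m,T=wfc('wrist',s)
    a=p.astype(int); k=((a[...,2]>a[...,0]+5)&(a[...,2]>105)).astype(np.uint8); k=cv2.morphologyEx(k,cv2.MORPH_OPEN,np.ones((3,3)))
    cs,_=cv2.findContours(k,cv2.RETR_EXTERNAL,cv2.CHAIN_APPROX_NONE); pts=np.vstack([c[:,0] for c in cs if len(c)>20])
    R0=.0392; x=np.array([*s['tool_pos'][:2],s['tool_pos'][2]-.177])
    def f(x,q): return np.linalg.norm(onplane(m,T,q,x[2])[:,:2]-x[:2],axis=1)-R0
    for w in (.008,.004,.002,.0012):
        q=pts[abs(f(x,pts))<w]; x=least_squares(f,x,args=(q,),loss='soft_l1',f_scale=.0003).x
    D=np.load(n+'.npy'); print(n,'n',len(q),'c',x[:2].round(4),'roof z',x[2].round(4),'rms',(f(x,q).std()*1e3).round(2),'-> lid origin',(x[2]-.027).round(4))
E
python3 lidz.py w13 w14 w15 w17 w18 w20 w21 w22 w23 w24
python3 - <<'E'
from h import *
import pickle
for n in ['w13','w21','w22','w23','w24']:
    s=pickle.load(open(n+'.pkl','rb')); m,T=wfc('wrist',s); D=np.load(n+'.npy')
    z=[]
    c=project(m,T,[s['tool_pos'][0],s['tool_pos'][1],.06])[0]; 
    vv,uu=np.mgrid[195:235:4,200:235:4]; d=D[vv,uu].ravel(); P=(rays(m,np.c_[uu.ravel(),vv.ravel()])*d[:,None])@T[:3,:3].T+T[:3,3]; print(n,np.median(P[d>0,2]).round(4), P[d>0,2].std().round(4))
E
```

```text
w13 n 680 c [ 0.5414 -0.2786] roof z 0.2252 rms 0.0 -> lid origin 0.1982
w14 n 308 c [ 0.5046 -0.3097] roof z 0.0275 rms 0.29 -> lid origin 0.0005
w15 n 309 c [ 0.505  -0.3103] roof z 0.0273 rms 0.23 -> lid origin 0.0003
w17 n 311 c [0.5297 0.021 ] roof z 0.0855 rms 0.26 -> lid origin 0.0585
w18 n 314 c [0.5303 0.0216] roof z 0.0691 rms 0.26 -> lid origin 0.0421
w20 n 316 c [0.53   0.0211] roof z 0.0651 rms 0.27 -> lid origin 0.0381
w21 n 670 c [0.5595 0.0551] roof z 0.2638 rms 0.0 -> lid origin 0.2368
w22 n 684 c [ 0.4898 -0.0035] roof z 0.2616 rms 0.0 -> lid origin 0.2346
w23 n 319 c [0.5303 0.0213] roof z 0.0626 rms 0.27 -> lid origin 0.0356
w24 n 318 c [0.5303 0.0218] roof z 0.0613 rms 0.27 -> lid origin 0.0343
w13 0.0279 0.0091
w21 0.0658 0.0006
w22 0.0658 0.0007
w23 0.0632 0.0016
w24 0.062 0.0015
```

It is sinking as it should: lid origin 38.1 → 35.6 → 34.3 mm (home is 34). I turn on until the stop is felt.

```bash

python3 -m creep '[{"slide":[0,0,0],"angular":[0,0,0.6]},{"slide":[0,0,0],"angular":[0,0,0.6]}]' ; python3 st.py
python3 -m creep '[{"slide":[0,0,0],"angular":[0,0,0.6]},{"slide":[0,0,0],"angular":[0,0,0.6]}]' ; python3 st.py
```

```text
time: 24.98
tool_pos: [0.5306, 0.0212, 0.2436]
tcp_rot: [2.116, 2.321, -0.0]
wrist_force: [-0.7, -0.7, 1.2]
width: 0.204
t 24.98 [0.5306 0.0212 0.2436] yaw 95.3 F [-0.7 -0.7  1.2] M [-0.25  0.17  0.55] w 0.204 q6 -0.1
time: 25.15
tool_pos: [0.5306, 0.021, 0.2438]
tcp_rot: [2.207, 2.233, -0.002]
wrist_force: [-1.5, -1.5, 1.1]
width: 0.203
t 25.15 [0.5306 0.021  0.2438] yaw 90.6 F [-1.5 -1.5  1.1] M [-0.31  0.18  1.45] w 0.203 q6 -0.02
```

```bash

python3 -m creep '[{"slide":[0,0,0],"angular":[0,0,0.5]},{"slide":[0,0,0],"angular":[0,0,0]}]' ; python3 st.py;python3 wr.py w25; python3 lidz.py w25
```

```text
time: 25.32
tool_pos: [0.5306, 0.0211, 0.2438]
tcp_rot: [2.243, 2.196, -0.002]
wrist_force: [-2.9, -3.3, 3.2]
width: 0.202
t 25.32 [0.5306 0.0211 0.2438] yaw 88.8 F [-2.9 -3.3  3.2] M [-0.45  0.27  1.8 ] w 0.202 q6 0.02
25.3167 [0.5306 0.0211 0.2438] yaw 88.78 w 0.202 F [-2.9 -3.3  3.2] q6 0.02
w25 n 321 c [0.5301 0.0213] roof z 0.0614 rms 0.27 -> lid origin 0.0344
```

View pics/w25.png

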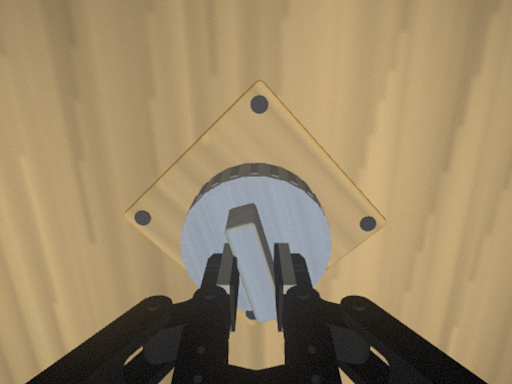

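The firm stop is felt (1.8 N m) and the bar has turned about 13° inside the fingers. I ease back to bar alignment without dragging the lid, open, lift and check.

```bash

python3 -m creep '[{"slide":[0,0,0],"angular":[0,0,-0.8]},{"slide":[0,0,0],"angular":[0,0,-0.9]},{"slide":[0,0,0],"angular":[0,0,-0.9]},{"slide":[0,0,0],"angular":[0,0,0]}]'; python3 st.py
python3 -m creep '[{"slide":[0,0,0],"angular":[0,0,0]},{"slide":[0,0,0],"angular":[0,0,0]},{"slide":[0,0,0],"angular":[0,0,0]}]' -0.2
python3 -m creep '[{"slide":[0,0,-0.6],"angular":[0,0,0]},{"slide":[0,0,-1],"angular":[0,0,0]},{"slide":[0,0,-1],"angular":[0,0,0]},{"slide":[0,0,-0.4],"angular":[0,0,0]},{"slide":[0,0,0],"angular":[0,0,0]}]'
python3 -m creep '[{"slide":[0,0,0],"angular":[0,0,0]},{"slide":[0,0,0],"angular":[0,0,0]}]'
python3 wr.py w26; python3 - <<'E'
from h import *
import pickle
s=pickle.load(open('w26.pkl','rb')); m,T=wfc('wrist',s); D=np.load('w26.npy')
a=np.radians(np.arange(0,360,20)); P0=np.c_[.5301+.032*np.cos(a),.0212+.032*np.sin(a),np.full(len(a),.061)]; uv=project(m,T,P0).round().astype(int)
d=D[uv[:,1],uv[:,0]]; P=(rays(m,uv)*d[:,None])@T[:3,:3].T+T[:3,3]; print('roof z around',(P[:,2]*1e3).round(1), np.median(P[:,2]))
p=cv2.imread('pics/w26.png'); cv2.imwrite('pics/w26z.png',cv2.resize(p[130:290,170:340],None,fx=3.5,fy=3.5,interpolation=cv2.INTER_CUBIC))
q,_=imaging.read_camera('scene'); save(q,'s26.png'); q,_=imaging.read_camera('top'); save(q,'t26.png')
E
```

```text
time: 25.7
tool_pos: [0.5305, 0.0214, 0.2433]
tcp_rot: [-2.043, -2.387, -0.001]
wrist_force: [-1.5, -0.7, 0.7]
width: 0.199
t 25.7 [0.5305 0.0214 0.2433] yaw 98.9 F [-1.5 -0.7  0.7] M [-0.05  0.15 -0.06] w 0.199 q6 -0.16
time: 25.95
tool_pos: [0.5305, 0.0215, 0.243]
tcp_rot: [-2.045, -2.385, -0.001]
wrist_force: [-0.3, 0.0, -0.2]
width: 0.596
time: 26.37
tool_pos: [0.5319, 0.0215, 0.3212]
tcp_rot: [2.041, 2.382, 0.007]
wrist_force: [0.5, -0.6, 0.1]
width: 0.603
time: 26.53
tool_pos: [0.5297, 0.0214, 0.3164]
tcp_rot: [-2.043, -2.384, 0.002]
wrist_force: [-0.7, -0.2, -0.2]
width: 0.596
26.5333 [0.5297 0.0214 0.3164] yaw 98.82 w 0.596 F [-0.7 -0.2 -0.2] q6 -0.16
roof z around [62.1 61.7 61.8 61.8 62.3 61.6 62.1 62.3 63.1 61.4 61.2 62.7 62.6 62.4
 88.  62.5 61.1 61.8] 0.062126177811530306
```

View pics/w26z.png

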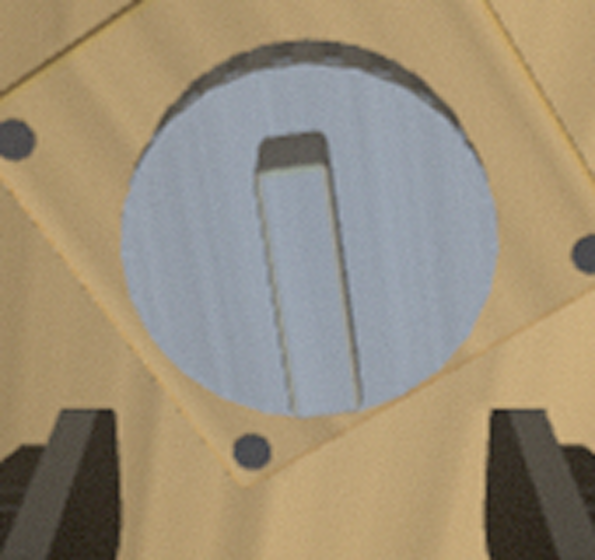

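View pics/s26.png

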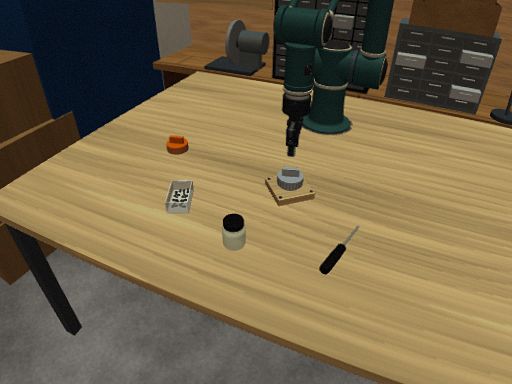

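The lid is home and level: depth gives the roof at 62.1 mm, and that method read about 0.8 mm high at the known heights. The bar has turned about 108° from the backward stop. In the scene view the jar (233,232), tray (180,197), screwdriver (340,250) and orange lid (177,145) are where they were.

```bash
python3 bar.py w26 .087 '[(257,176),(328,164),(358,408),(292,412)]' '(3.5,170,130)'; python3 -c "
import cv2,numpy as np
a=cv2.imread('pics/top0.png').astype(int);b=cv2.imread('pics/t26.png').astype(int)
d=abs(a-b).max(2)
for n,(u,v) in dict(jar=(248,130),tray=(331,163),driver=(155,165)).items(): print(n,d[v-25:v+25,u-20:u+20].mean().round(1))
print('empty',d[300:340,400:440].mean().round(1))
from h import *
print(order.finish_job())"
```

```text
centre [0.5301 0.0219 0.087 ] yaw 106.1 L 0.0496 W 0.0131 tool yaw 98.8 tool mm [  0.3   1.  229.4]
jar 10.5
tray 11.3
driver 13.3
empty 12.3
the job is handed in; nothing more can be done
None
```

The seventh spacer is in the tin's empty place, and the lid is screwed home against its forward stop. I handed the job in at about 26.7 s of the 72 s allowed, with the gripper open and clear of everything.

**Spacer:** I gripped it by its top, centred it over the gap with the wrist camera and let it drop the last 12 mm or so. The picture afterwards showed all seven evenly placed and apparently level. My depth check of its height returned no readings, so I judged that by eye.

**Lid entry:** By chance the lid went straight into the openings when I lowered it, so I never felt the turn back and drop. I turned it backward anyway and met the firm stop (1.3 N m) at about 38 mm, the dropped-in height. I then regrasped half a turn round because the last joint lacked range for the whole forward turn.

**Screwing home:** The lid sank from 38.1 to 34.3 mm as it turned, then met the firm forward stop at 1.8 N m. The turn from the backward stop measured about 108.5°, inside the stated 95 to 110°.

**Last checks:**
- **Height:** the final edge-fit reading was 34.4 mm against 34 mm for home. Depth put the roof at 62.1 mm against 61; that method had read about 0.8 mm high at known heights.
- **Level:** roof readings around the lid varied by about ±1 mm, which is noise.
- **Bystanders:** the top camera's before and after pictures differ no more around the jar, drawer and screwdriver than on a bare patch of bench.

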